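# Restock the turning-lid dry store with test plates and drying canister

## Robot

A 6-joint arm with a two-finger parallel gripper is mounted at the origin on a cart in front of the work surface, level with it; the furniture and walls round the work are solid. World frame = base frame: x ahead of the robot, y to its left, z up, the work surface at z = 0. Lengths are in m, angles in rad, forces in N, time in s.
With the tool pointing down it reaches from about 0.325 to 0.85 m from the base axis. Payload 15.5 kg.
Tool frame: the origin (TCP) lies midway between the tips of the shut fingers; the grasp point (between the pads) lies 19 mm behind it (pinch_z is the distance from the TCP to the grasp point, in m); z points along the fingers, y is the line along which they close (so a half turn about z gives the same grasp; the last joint's range is limited). The gripper opens to 91 mm and grips with 3 to 60 N. Pads are 32 mm wide; open, the fingers measure 118 mm over their backs; the gripper's body (76 mm by 178 mm) begins 60 mm behind the grasp point.
Start: joints at [-1.409, 0.494, 1.345, -0, 1.302, -0.096], TCP at [0.159, -0.605, 0.214] pointing down, gripper open.
Joint ranges: [-2.91, 2.91], [-0.82, 2.16], [0.22, 2.67], [-1.22, 4.37], [0.12, 2.79], [-3.08, 3.08]. Speed limits (rad/s): [1.89, 1.89, 2.57, 3.01, 3.01, 3.01].

## Interface

Orientations are given as a unit quaternion [x, y, z, w].
In Python, from bench import sense, capture, camera_model, close_job, pinch_z gives the robot as it stands.
- The arm moves only by the tool apply_moves, never from a script. Its argument "motion" is a list of rows, each a list of 4 numbers: the shift along the tool's x, y, z in units of 30 mm (1.0 is 30 mm), then the turn about the tool's z in units of 5 degrees (1.0 is 5 degrees). In form: [[x, y, z, turn], ...]. A call has 1 to 8 rows; each row shifts and turns the commanded pose from where the row before left it, along the tool's axes as they then stand; what a row does not reach is not made up. A row lasts 1/8 s, in which the tool goes at most 62.5 mm and 10.7 degrees, less where a joint would pass 70% of its speed; a pose out of reach is approached as far as the arm can. A call is refused whole if a number of a shift passes 1 or a number of a turn 1, either way. A call with a gripper value outside its range is refused whole. "fingers" is the opening, from 0 (shut) to 1 (fully open), set as the call begins (left out, the last holds). The fingers move at their own pace and stop on an object; "newtons" is the grip in N (left out, the last holds). Time passes only in rows, so rows that do not move let the fingers close. It gives the time, the measured TCP pose, the force, the opening and the grip force at its end, in the units of the state.
- sense(): the state, without advancing time (a new reading comes with each control period).
- capture(name): name is "side" or "top" or "wrist"; returns the picture (400x640x3 uint8, red, green, blue); there is no depth.
- camera_model(name): a dict with "K" (3x3 intrinsics, pixels), "k1" (the pictures are not rectified: a ray, as slopes to the right and down, at radius r is drawn at 1 + k1 r^2 times it, then the intrinsics apply), "world_to_cam" (4x4, takes a point from world to camera coordinates); the wrist camera has in their place "hand_eye" (4x4, takes a point from camera to tool coordinates, whose origin is the TCP and whose axes are the flange's). Camera axes: x right, y down, z forward; pixel columns grow to the right and rows downward; lengths in m; the calibration is good to about 2 mm. A picture is of the moment at which its call begins: read the wrist's pose just before it. camera_model takes no time and is no camera call.
- close_job(): hands the job in; it is judged then, once.
The state is a dict: "time_s": time; "q": joint angles; "dq": joint speeds; "joint_torque": joint torques, N m; "position": TCP position; "tcp_rot": TCP orientation; "wrist_force": force on the tool from outside, world axes, zero at the start; "wrist_torque": the same for the moment, N m; "grip_width": opening from 0.0 (shut) to 1.0 (fully open); "grip_force": force on a finger pad.
Only numpy, scipy, OpenCV 4.12 (cv2) and the standard library are available. Lean on these libraries where they do the work, as an engineer would, in place of code of your own. Each camera call takes 0.05 s, during which the arm holds its last target. There are 200 camera calls.

## Task

Restock the round dry store, turning its clear lid each time so that the opening stands over the bay you need: take the one used plate that stands in it out and put it in the open card tray, draw every fresh plate up out of the slotted holder and stand it right down on the floor between the two ribs of a plate bay, one plate to a bay, and stand the drying canister upright on the floor of the bay without ribs. When all is in, turn the lid until its opening lies wholly over the solid blank bay; leave the specimen cup and the marker where they are.

Things in the scene. Friction and masses are not known exactly. Their poses are not given: they have to be found in the camera images.
- drum: round white dry-store drum, fixed, 250 mm across, floor 6 mm thick, 76 mm high under its lid; origin at the centre of its underside, z up the drum axis, x toward the blank bay. Dividers split it into five bays of 72 degrees: going counter-clockwise from above from x they are blank, canister, plate a, plate b, plate c. Inside radius 121 mm, solid hub of radius 18 mm
- lid (a joint): angle of the turning lid about the drum axis, rad, counter-clockwise from above; 0 = its opening centred over the blank bay (closed), 1.257 = over the canister bay, 2.513 plate a, 3.770 plate b, 5.027 plate c; turns freely on past a full turn either way, to +-18, light friction (0.12 N m), stays where left
- lid_knob (a point): centre of the top face of the lid's black bar knob, on the drum axis, 107 mm above the drum's underside. The bar is 64 long, 14 wide, stands from 82 to 107 mm above the drum's underside (lid top is at 81 mm, round it a grey hub disc of radius 36 mm rises to 84 mm); its long axis x points to the opening
- lid_opening (a point): point in the middle of the lid's opening, 80 mm from the axis, at the height of the lid's top face (81 mm above the drum's underside). The lid is a clear disc 252 mm across, 5 mm thick; the opening is a 60 degree wedge cut out of it from the hub disc (radius 36 mm) to the rim, edged by two grey beads 3 mm high
- bay_blank (a point): centre of the blank bay (filled solid, grey), 80 mm from the axis, level with the drum's top (76 mm); the store is closed when the opening lies over it
- bay_canister (a point): canister bay: the only hollow bay without ribs; point on its floor, 86 mm from the axis, 6 mm above the drum's underside, 72 degrees counter-clockwise of the blank bay
- bay_plate_a (a point): plate bay a of the drum: point on the bay floor (6 mm above the drum's underside) at the middle of its slot, 80 mm from the drum axis. Two ribs 30 mm high across the radius leave a slot 14 mm wide, so a plate stands with its thickness along the radius; ribs are 60 mm long. Bay centre at 144 degrees about the drum's z from the blank bay
- bay_plate_b (a point): plate bay b of the drum: point on the bay floor (6 mm above the drum's underside) at the middle of its slot, 80 mm from the drum axis. Two ribs 30 mm high across the radius leave a slot 14 mm wide, so a plate stands with its thickness along the radius; ribs are 60 mm long. Bay centre at 216 degrees about the drum's z from the blank bay
- bay_plate_c (a point): plate bay c of the drum: point on the bay floor (6 mm above the drum's underside) at the middle of its slot, 80 mm from the drum axis. Two ribs 30 mm high across the radius leave a slot 14 mm wide, so a plate stands with its thickness along the radius; ribs are 60 mm long. Bay centre at 288 degrees about the drum's z from the blank bay
- stored_a: a used test plate of the same size, standing in plate bay a of the drum; of stored_a, stored_b, stored_c exactly one is there in a run, the others are absent (None). Origin and axes as plate_1
- stored_b: a used test plate of the same size, standing in plate bay b of the drum; of stored_a, stored_b, stored_c exactly one is there in a run, the others are absent (None). Origin and axes as plate_1
- stored_c: a used test plate of the same size, standing in plate bay c of the drum; of stored_a, stored_b, stored_c exactly one is there in a run, the others are absent (None). Origin and axes as plate_1
- holder: grey slotted plate holder with white guide fins, fixed, 136 x 88 mm, walls up to 37 mm, fins to 35 mm; origin at the centre of its underside, x pointing away from the robot within 0.35 rad. Three slots along its x at -40, 0, +40 mm; a plate stands 10 mm above the underside, 25 mm deep between fins (9 mm gap), thickness along the holder's x, and pulls straight up
- plate_1: white flat test plate, 64 wide x 64 tall x 6 thick mm, 40 g, standing on edge in the slot nearest the robot of the holder (may be absent: then it reads None all along). Origin: middle of its lower edge; x across its thickness, y along its width, z up its height
- plate_2: white flat test plate, 64 wide x 64 tall x 6 thick mm, 40 g, standing on edge in the slot at the middle of the holder (may be absent: then it reads None all along). Origin: middle of its lower edge; x across its thickness, y along its width, z up its height
- plate_3: white flat test plate, 64 wide x 64 tall x 6 thick mm, 40 g, standing on edge in the slot farthest from the robot of the holder (may be absent: then it reads None all along). Origin: middle of its lower edge; x across its thickness, y along its width, z up its height
- canister: drying canister (moisture absorber), 58 mm tall: round white body 50 mm across with black vent slots, up to 28 mm, tapering to 34 mm height, and above it a plain round grey grip knob 26 mm across from 34 to 58 mm; standing on the mat right of the drum; 90 g; origin at the centre of its underside, z up
- tray: open card tray for used plates, fixed, 82 x 112 mm with walls 2 mm thick and 30 mm high, floor 2 mm thick, left of the holder; origin at the centre of its underside, its y along its 112 mm length, its x along the 82 mm
- cup: bystander: specimen cup with a wide screw cap, 58 mm across, 64 mm tall, on the mat in front and to the right of the drum; origin at the centre of its underside
- black_marker: bystander: marker pen, 130 mm long, 15 mm thick, lying between drum and holder, pointing away from the robot; origin at its underside, midway along
Mind the look-alikes: they are no part of the job. Leave any green or turquoise look-alike of the plate_1 alone.

How it is judged:
By the outcome, as a careful person would: the job done as asked, in the order asked, and still so for the second after the job is handed in, with the robot touching nothing.
Of plate_1, plate_2, plate_3 only 2 to 3 are there at a start; the rules pass over those that are not, and their reading is None.
Of stored_a, stored_b, stored_c only 1 to 1 are there at a start; the rules pass over those that are not, and their reading is None.
At some moment in a run one of canister may be knocked a few centimetres aside while the robot is not near it.
It also fails if it takes over 208 s, if anything falls off the work surface, if the arm or the gripper's body presses on something with over 40 N, if the wrist force passes 120 N, or if a joint passes its speed limit or range.

## Working session

There is one attempt and no reset: what is moved stays moved. The work goes in short steps, Python scripts to look and compute and a tool call to move; the robot and the scene stay as the last step left them, time stands still between calls to the robot, and variables do not carry over. Pictures are saved under pics/ and viewed, at most 14 in all, crops included, and the job is handed in when it is done.

Besides the shell and the picture viewer there is one more tool, called after "Call:" by a JSON object that holds its "method" and its "body". apply_moves: Moves the arm, as the interface text tells. Its arguments: {"type":"object","properties":{"motion":{"type":"array"},"fingers":{"type":"number"},"newtons":{"type":"number"}},"required":["motion"]}

```bash
ls; mkdir -p pics; python3 - <<'E'
from bench import sense,capture,camera_model,pinch_z
import cv2,numpy as np
s=sense();print(s,pinch_z)
for n in("side","top"):
    m=camera_model(n);print(n,m)
    cv2.imwrite(f"pics/{n}0.png",capture(n)[:,:,::-1])
print(camera_model("wrist"))
E
```

```text
pics
{'time_s': 0.0, 'q': array([-1.40953497e+00,  4.94182010e-01,  1.34616495e+00,  1.43771025e-05,
        1.30249622e+00, -9.54871270e-02]), 'dq': array([ 0.00093219, -0.00101699, -0.00090988,  0.00023532,  0.00129488,
        0.00121553]), 'joint_torque': array([-2.64891933e-04, -8.78807974e+01, -3.81857800e+01,  7.08109955e-02,
        5.30790375e-02, -1.26184041e-04]), 'position': array([ 0.15866199, -0.60411396,  0.21332754]), 'tcp_rot': array([ 9.91771388e-01,  1.28020011e-01, -1.36328835e-05, -6.25150371e-04]), 'wrist_force': array([-0.13185278, -0.08343599,  0.92561237]), 'wrist_torque': array([-0.00515256, -0.01170794, -0.01951692]), 'grip_force': 0.0, 'grip_width': 0.9988522361631392} 0.0188
side {'K': array([[442.95749397,   0.        , 322.67917163],
       [  0.        , 442.95749397, 200.64217212],
       [  0.        ,   0.        ,   1.        ]]), 'k1': -0.06854284232230047, 'world_to_cam': array([[ 0.32034995, -0.94726465,  0.0080992 , -0.12037213],
       [-0.74295043, -0.25654005, -0.61823285,  0.43195197],
       [ 0.58770789,  0.19203356, -0.78595327,  1.32678
[... 366 characters left out ...]
79565, -0.22257884,  0.49716277],
       [ 0.22155489, -0.021577  , -0.97490916,  1.3300468 ],
       [ 0.        ,  0.        ,  0.        ,  1.        ]])}
{'K': array([[281.55691929,   0.        , 320.43410109],
       [  0.        , 281.55691929, 198.90023782],
       [  0.        ,   0.        ,   1.        ]]), 'k1': -0.04752616207601668, 'hand_eye': array([[ 9.89777409e-05, -9.61940600e-01, -2.73258618e-01,
         7.82179079e-02],
       [ 9.99999763e-01,  2.81433975e-04, -6.28507347e-04,
        -3.02469040e-04],
       [ 6.81490994e-04, -2.73258491e-01,  9.61940400e-01,
        -1.71935538e-01],
       [ 0.00000000e+00,  0.00000000e+00,  0.00000000e+00,
         1.00000000e+00]])}
```

View pics/top0.png

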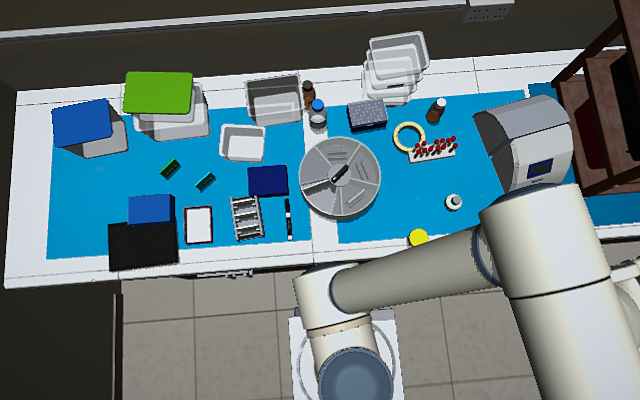

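View pics/side0.png

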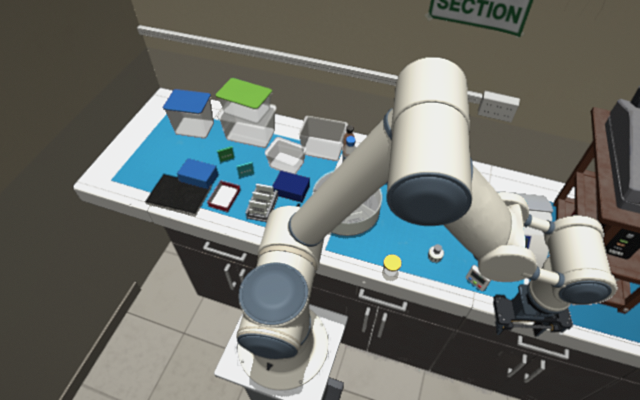

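The top view shows the drum at about (340,177), the holder (246,218), the red-edged tray (198,225), the marker (289,218), the canister (453,201) and the cup (418,238). I'll enlarge it.

```bash
cat > h.py <<'E'
import numpy as np,cv2
from bench import sense,capture,camera_model,pinch_z
from scipy.spatial.transform import Rotation as R
def T(name):
    m=camera_model(name)
    if name=="wrist":
        s=sense();A=np.eye(4);A[:3,:3]=R.from_quat(s["tcp_rot"]).as_matrix();A[:3,3]=s["position"]
        return m,A@m["hand_eye"]
    return m,np.linalg.inv(m["world_to_cam"])
def px2w(mt,uv,z):
    m,C=mt;K=m["K"];d=np.array([(uv[0]-K[0,2])/K[0,0],(uv[1]-K[1,2])/K[1,1]]);x=d.copy()
    for _ in range(10): x=d/(1+m["k1"]*(x@x))
    r=C[:3,:3]@np.array([*x,1]);return C[:3,3]+r*(z-C[2,3])/r[2]
def w2px(mt,P):
    m,C=mt;K=m["K"];p=np.linalg.inv(C)@np.array([*P,1]);x=p[:2]/p[2];x=x*(1+m["k1"]*(x@x))
    return x*[K[0,0],K[1,1]]+K[:2,2]
E
python3 - <<'E'
import cv2
a=cv2.imread("pics/top0.png")
cv2.imwrite("pics/drum0.png",cv2.resize(a[130:222,290:390],None,fx=8,fy=6.5*8/6.5*.8,interpolation=2)) if 0 else cv2.imwrite("pics/drum0.png",cv2.resize(a[132:220,295:385],(600*90//88,600)[0:2] if 0 else (612,598),interpolation=2))
cv2.imwrite("pics/hold0.png",cv2.resize(a[185:255,170:300],(780,420),interpolation=2))
E
```

```text
(no output)
```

View pics/drum0.png

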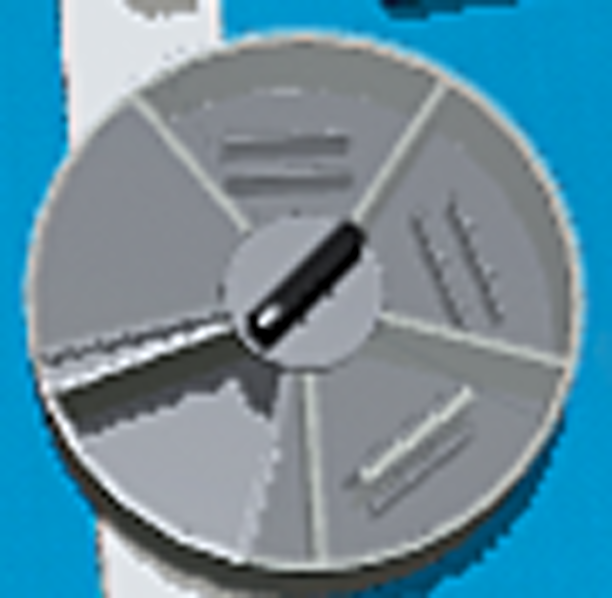

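View pics/hold0.png

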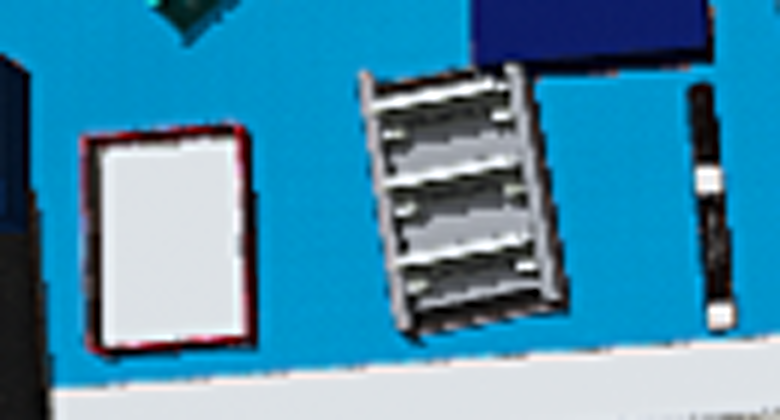

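The lid opening is toward the lower left, mostly over the ribless canister bay. The blank bay is on the left, a lower right (with a bright bar), b right and c at the top. The holder seems to have bars in all three slots. Next I'll get coarse positions.

```bash
python3 - <<'E'
from h import *
t=T("top")
d=lambda u,v:(295+u/6.8,132+v/6.8); h=lambda u,v:(170+u/6,185+v/6)
for n,p,z in [("hubcentre",d(303,293),.084),("knobA",d(265,330),.107),("knobB",d(352,235),.107),("divTop",d(437,90),.076),("divBlankCan",d(57,385),.076),("divcan_a",d(318,560),.076),("divab",d(560,362),.076),("divcblank",d(140,98),.076),
 ("holdNearL",h(408,330),.037),("holdNearR",h(562,300),.037),("holdFarL",h(365,75),.037),("holdFarR",h(512,68),.037),
 ("trayNL",h(93,350),.03),("trayFL",h(83,135),.03),("trayFR",h(242,127),.03),("trayNR",h(252,343),.03),("mk1",h(698,90),.015),("mk2",h(720,325),.015),("can",(454,199),.058),("cup",(418,237),.064)]:
    print(n,px2w(t,p,z).round(3))
E
```

```text
hubcentre [ 0.553 -0.029  0.084]
knobA [ 0.531 -0.01   0.107]
knobB [ 0.571 -0.052  0.107]
divTop [ 0.645 -0.1    0.076]
divBlankCan [0.522 0.083 0.076]
divcan_a [ 0.434 -0.025  0.076]
divab [ 0.514 -0.141  0.076]
divcblank [0.652 0.035 0.076]
holdNearL [0.388 0.292 0.037]
holdNearR [0.397 0.214 0.037]
holdFarL [0.522 0.309 0.037]
holdFarR [0.519 0.233 0.037]
trayNL [0.392 0.453 0.03 ]
trayFL [0.503 0.456 0.03 ]
trayFR [0.501 0.374 0.03 ]
trayNR [0.389 0.373 0.03 ]
mk1 [0.504 0.139 0.015]
mk2 [0.381 0.136 0.015]
can [ 0.456 -0.372  0.058]
cup [ 0.349 -0.246  0.064]
```

Call:
{"method": "apply_moves", "body": {"motion": [[0.5,-0.3,-0.4,0],[0.95,-0.62,-0.4,0],[0.95,-0.62,-0.3,0],[0.95,-0.62,-0.2,0],[0.95,-0.62,-0.1,0],[0.95,-0.62,0,0],[0.95,-0.62,0,0],[0.95,-0.62,0,0]], "fingers": 0.35}}

```text
time_s: 1.1
position: [0.3319, -0.4137, 0.2566]
tcp_rot: [0.992, 0.128, 0.0, 0.0]
wrist_force: [1.0, -0.4, -0.4]
grip_width: 0.353
grip_force: 0.0
```

Call:
{"method": "apply_moves", "body": {"motion": [[0.95,-0.62,0,0],[0.95,-0.62,0,0],[0.95,-0.62,0,0],[0.95,-0.62,0,0],[0.95,-0.62,0,0],[0.95,-0.62,0,0],[0.95,-0.62,0,0],[0.95,-0.62,0,0]]}}

```text
time_s: 2.1
position: [0.5142, -0.2118, 0.2566]
tcp_rot: [0.992, 0.128, 0.0, 0.0]
wrist_force: [0.2, -0.9, 1.1]
grip_width: 0.348
grip_force: 0.0
```

Call:
{"method": "apply_moves", "body": {"motion": [[0.95,-0.62,0,0],[0.95,-0.62,0,0],[0.5,-0.3,0,0],[0,0,0,0],[0,0,0,0]]}}

```text
time_s: 2.72
position: [0.5709, -0.151, 0.2561]
tcp_rot: [0.992, 0.128, -0.0, 0.0]
wrist_force: [0.1, 0.5, -0.2]
grip_width: 0.352
grip_force: 0.0
```

```bash
python3 - <<'E'
from h import *
w=T("wrist");a=capture("wrist");np.save("pics/w1.npy",w[1]);cv2.imwrite("pics/w1.png",a[:,:,::-1])
s=sense();print(s["position"],s["q"],s["time_s"])
cv2.imwrite("pics/w1b.png",cv2.resize(a[:,:,::-1],(800,500),interpolation=2))
E
```

```text
[ 0.57085644 -0.15121386  0.25605306] [-3.59904411e-01  4.07360721e-01  1.37459364e+00 -2.28272795e-04
  1.35980437e+00  9.54861249e-01] 2.775
```

View pics/w1b.png

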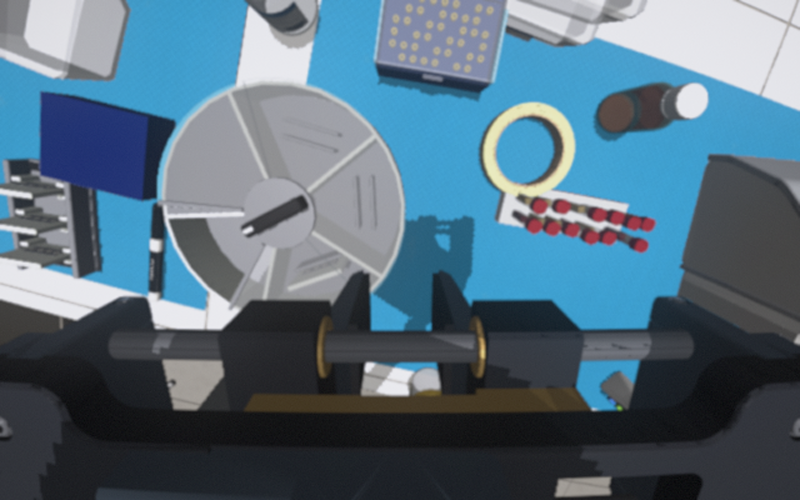

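The wrist view shows the whole drum, with the hub at about (278,212) of the 800-wide picture and the knob pointing lower left. The holder on the left shows three plates. I'll enlarge both.

```bash
python3 - <<'E'
import cv2
a=cv2.imread("pics/w1.png")
cv2.imwrite("pics/w1d.png",cv2.resize(a[60:250,125:330],(820*600//600*195//200,722*0+740*0+600) if 0 else (615,570),interpolation=2))
E
```

```text
(no output)
```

View pics/w1d.png

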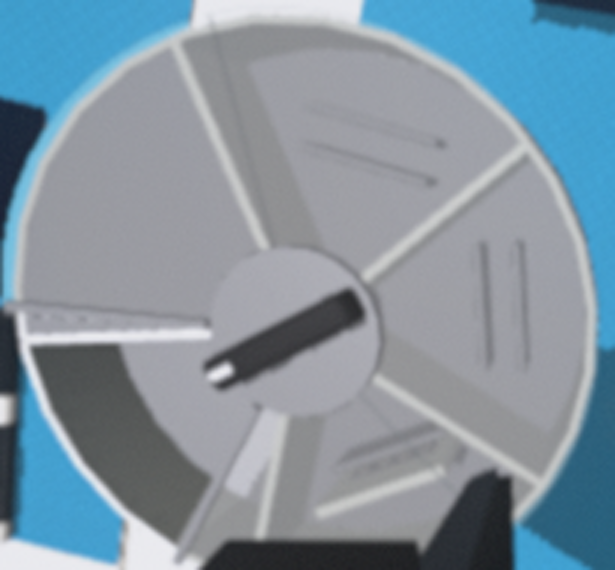

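Bay a holds the used plate: there is a bright third bar between its ribs at about (380,493). The knob runs from (215,372), the white opening end, to (352,303).

```bash
python3 - <<'E'
from h import *
w=(camera_model("wrist"),np.load("pics/w1.npy"))
p=lambda u,v,z:px2w(w,(125+u/3,60+v/3),z)[:2]
print("hub",p(296,332,.084))
k1,k2=p(215,370,.107),p(352,305,.107);print("knob",(k1+k2)/2,np.degrees(np.arctan2(*(k1-k2)[::-1])),np.linalg.norm(k1-k2))
# dividers: inner, outer
D={"c_bl":((265,245),(180,46)),"bc":((365,277),(525,150)),"ab":((375,378),(540,482)),"blcan":((210,336),(28,338)),"can_a":((283,415),(262,540))}
A=[];b=[]
for n,(i,o) in D.items():
    i,o=p(*i,.076),p(*o,.076);d=(o-i)/np.linalg.norm(o-i);nn=np.array([-d[1],d[0]]);A.append(nn);b.append(nn@i);print(n,np.degrees(np.arctan2(d[1],d[0])).round(1))
c=np.linalg.lstsq(np.array(A),np.array(b),rcond=None)[0];print("axis",c)
# beads
for n,(i,o) in {"bead1":((210,322),(20,308)),"bead2":((262,412),(180,560))}.items():
    i,o=p(*i,.083),p(*o,.083);print(n,i,o,[np.degrees(np.arctan2(*(q-c)[::-1])).round(1) for q in(i,o)])
# lid rim pts
R=np.array([p(u,v,.081) for u,v in [(16,280),(60,120),(180,36),(300,17),(440,60),(545,150),(592,260),(590,360),(540,482)]])
A=np.c_[2*R,np.ones(len(R))];x=np.linalg.lstsq(A,(R**2).sum(1),rcond=None)[0];print("rim",x[:2],np.sqrt(x[2]+x[:2]@x[:2]))
E
```

```text
hub [ 0.55663503 -0.02995019]
knob [ 0.55902962 -0.0319465 ] 128.98654151864315 0.06165813527281659
c_bl 33.7
bc -38.6
ab -109.3
blcan 105.0
can_a 179.9
axis [ 0.55512796 -0.02909881]
bead1 [0.5514783  0.00611226] [0.5371533  0.08602641] [np.float64(95.9), np.float64(98.9)]
bead2 [ 0.51846436 -0.02109502] [0.43977531 0.00505734] [np.float64(167.7), np.float64(163.5)]
rim [ 0.55915168 -0.0313506 ] 0.12142464644640166
```

```bash
cat >> h.py <<'E'
def plan(wps):
    "wps: (x,y,z,psi_deg); prints turn units (done first), then tool x,y,z units"
    s=sense();p=s["position"];M=R.from_quat(s["tcp_rot"]).as_matrix();psi=np.degrees(np.arctan2(M[1,0],M[0,0]))
    print("at",p.round(4),round(psi,1),"q6",s["q"][5].round(2),"t",s["time_s"])
    for x,y,z,f in wps:
        t=-((f-psi+180)%360-180)/5 if abs(f-psi)>180 and 0 else -(f-psi)/5
        a=np.radians(f);d=np.array([x,y,z])-p
        print((x,y,z,f),"turn %.2f | x %.2f y %.2f z %.2f"%(t,(np.cos(a)*d[0]+np.sin(a)*d[1])/.03,(np.sin(a)*d[0]-np.cos(a)*d[1])/.03,-d[2]/.03))
        p=np.array([x,y,z]);psi=f
E
python3 -c "
from h import *
plan([(.557,-.030,.18,-50)])"
```

```text
at [ 0.5709 -0.1512  0.2561] 14.7 q6 0.95 t 2.775
(0.557, -0.03, 0.18, -50) turn 12.93 | x -3.39 y -2.24 z 2.54
```

Call:
{"method": "apply_moves", "body": {"motion": [[0,0,0,1],[0,0,0,1],[0,0,0,1],[0,0,0,1],[0,0,0,1],[0,0,0,1],[0,0,0,1],[0,0,0,1]]}}

```text
time_s: 3.78
position: [0.5709, -0.1514, 0.2561]
tcp_rot: [0.975, -0.221, -0.0, 0.0]
wrist_force: [-1.4, 0.3, 0.0]
grip_width: 0.351
grip_force: 0.0
```

Call:
{"method": "apply_moves", "body": {"motion": [[0,0,0,1],[0,0,0,1],[0,0,0,1],[0,0,0,1],[0,0,0,0.9],[-0.9,-0.6,0,0],[-0.9,-0.6,0,0],[-0.9,-0.6,0,0]]}}

```text
time_s: 4.78
position: [0.5598, -0.0538, 0.2561]
tcp_rot: [0.907, -0.422, 0.0, 0.0]
wrist_force: [0.3, 0.6, 0.2]
grip_width: 0.353
grip_force: 0.0
```

Call:
{"method": "apply_moves", "body": {"motion": [[-0.7,-0.44,0.6,0],[0,0,1,0],[0,0,0.9,0],[0,0,0,0],[0,0,0,0]]}}

```text
time_s: 5.4
position: [0.5573, -0.0299, 0.182]
tcp_rot: [0.907, -0.421, 0.001, -0.0]
wrist_force: [0.2, -0.3, 0.5]
grip_width: 0.348
grip_force: 0.0
```

```bash
python3 - <<'E'
from h import *
w=T("wrist");a=capture("wrist");np.save("pics/w2.npy",w[1]);cv2.imwrite("pics/w2.png",a[:,:,::-1])
plan([(.557,-.030,.088,-50)]);print(w2px(w,(.557,-.03,.107)))
cv2.imwrite("pics/w2b.png",cv2.resize(a[:,:,::-1],(800,500),interpolation=2))
E
```

```text
at [ 0.5575 -0.0298  0.1821] -49.8 q6 2.28 t 5.45
(0.557, -0.03, 0.088, -50) turn 0.04 | x -0.01 y 0.02 z 3.14
[322.00370405 206.50980381]
```

View pics/w2b.png

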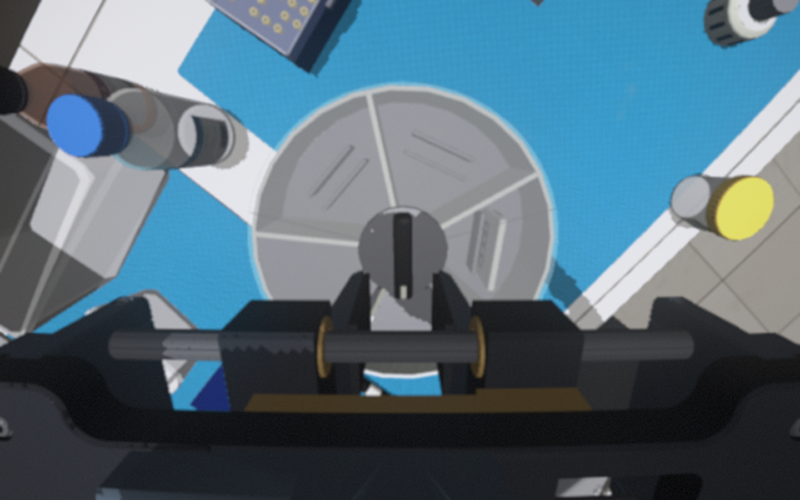

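The knob is vertical between the fingers, from (402,213) to (403,297), with the white opening end near. The hub disc spans x 358–447, with its top at y 207. I'll refine the axis from these.

```bash
python3 - <<'E'
from h import *
w=(camera_model("wrist"),np.load("pics/w2.npy"))
p=lambda u,v,z:px2w(w,(u/1.25,v/1.25),z)[:2]
a,b=p(402,214,.107),p(403.5,297,.107);print("knob",(a+b)/2,np.linalg.norm(a-b),np.degrees(np.arctan2(*(b-a)[::-1])))
H=[p(358,249,.084),p(447,249,.084),p(402,206,.084)];print(H[0],H[1],np.linalg.norm(H[0]-H[1]))
d=np.radians(-50);print("from top edge",H[2]-.036*np.array([np.cos(d),np.sin(d)]))
E
python3 - <<'E'
import cv2
a=cv2.imread("pics/w2.png")
E
```

```text
knob [ 0.55745621 -0.03084794] 0.06377672426991317 131.2688856795721
[ 0.58433973 -0.00745748] [ 0.53007281 -0.05331354] 0.07104700415594876
from top edge [ 0.55665342 -0.02888115]
```

Call:
{"method": "apply_moves", "body": {"motion": [[0,0,1,-0.15],[0,0,1,0],[0,0,0.8,0],[0,0,0.33,0],[0,0,0,0]]}}

```text
time_s: 6.08
position: [0.5573, -0.0294, 0.0875]
tcp_rot: [0.91, -0.415, 0.0, -0.0]
wrist_force: [-0.4, -0.2, 1.2]
grip_width: 0.347
grip_force: 0.0
```

Call:
{"method": "apply_moves", "body": {"motion": [[0,0,0,0],[0,0,0,0],[0,0,0,0],[0,0,0,0]], "fingers": 0, "newtons": 20}}

```text
time_s: 6.58
position: [0.5562, -0.0305, 0.0879]
tcp_rot: [0.91, -0.415, -0.0, 0.001]
wrist_force: [-8.6, -12.8, 10.8]
grip_width: 0.154
grip_force: 20.0
```

Call:
{"method": "apply_moves", "body": {"motion": [[0,0,0,-0.5],[0,0,0,-1],[0,0,0,-1],[0,0,0,-1],[0,0,0,-1],[0,0,0,-1],[0,0,0,-1],[0,0,0,-1]]}}

```text
time_s: 7.58
position: [0.5565, -0.03, 0.0879]
tcp_rot: [0.995, -0.099, -0.0, 0.001]
wrist_force: [-5.7, -6.9, 9.4]
grip_width: 0.156
grip_force: 20.0
```

Call:
{"method": "apply_moves", "body": {"motion": [[0,0,0,-1],[0,0,0,-1],[0,0,0,-1],[0,0,0,-1],[0,0,0,-1],[0,0,0,-1],[0,0,0,-1],[0,0,0,-1]]}}

```text
time_s: 8.57
position: [0.5564, -0.0295, 0.0879]
tcp_rot: [0.969, 0.247, -0.0, 0.0]
wrist_force: [-7.8, -0.6, 9.9]
grip_width: 0.154
grip_force: 20.0
```

Call:
{"method": "apply_moves", "body": {"motion": [[0,0,0,-0.9],[0,0,0,-0.1],[0,0,0,0],[0,0,0,0]]}}

```text
time_s: 9.07
position: [0.5564, -0.0294, 0.0879]
tcp_rot: [0.958, 0.288, -0.0, 0.0]
wrist_force: [-7.1, -1.3, 9.5]
grip_width: 0.154
grip_force: 20.0
```

Call:
{"method": "apply_moves", "body": {"motion": [[0,0,0,0],[0,0,0,0],[0,0,-1,0],[0,0,-1,0],[0,0,-1,0],[0,0,-1,0],[0,0,0,0]], "fingers": 0.35}}

```text
time_s: 9.95
position: [0.5583, -0.0295, 0.2092]
tcp_rot: [0.958, 0.288, 0.002, 0.001]
wrist_force: [-0.8, -0.1, -0.3]
grip_width: 0.352
grip_force: 0.0
```

```bash
python3 - <<'E'
from h import *
w=T("wrist");a=capture("wrist");np.save("pics/w3.npy",w[1]);cv2.imwrite("pics/w3.png",a[:,:,::-1])
cv2.imwrite("pics/w3b.png",cv2.resize(a[:,:,::-1],(800,500),interpolation=2))
t=capture("top");cv2.imwrite("pics/t3.png",t[:,:,::-1])
plan([])
E
```

```text
at [ 0.5569 -0.0293  0.2069] 33.5 q6 0.83 t 10.05
```

View pics/w3b.png

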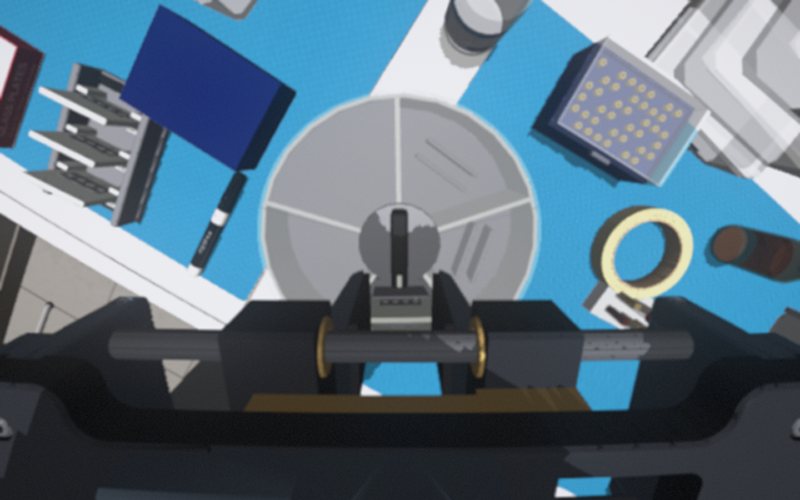

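Lid is over bay a: its knob points down the picture at (400,245), and the blank/c divider is vertical. The holder on the left shows three plates. Moving above the used plate.

Call:
{"method": "apply_moves", "body": {"motion": [[0,0,0,-1],[0,0,0,-1],[0,0,0,-1],[0,0,0,-1],[0,0,0,-1],[0,0,0,-1],[0,0,0,-1],[0,0,0,-1]]}}

```text
time_s: 11.05
position: [0.5564, -0.0292, 0.2058]
tcp_rot: [0.801, 0.599, -0.001, -0.001]
wrist_force: [-0.5, 0.3, 0.2]
grip_width: 0.351
grip_force: 0.0
```

Call:
{"method": "apply_moves", "body": {"motion": [[0,0,0,-1],[0,0,0,-1],[0,0,0,-1],[0,0,0,-1],[0,0,0,-1],[0,0,0,-1],[0,0,0,-1],[0,0,0,-1]]}}

```text
time_s: 12.05
position: [0.5564, -0.0292, 0.2058]
tcp_rot: [0.547, 0.837, -0.0, -0.001]
wrist_force: [0.3, 0.1, -0.5]
grip_width: 0.347
grip_force: 0.0
```

Call:
{"method": "apply_moves", "body": {"motion": [[0,0,0,-1],[0,0,0,-1],[0,-1,0,0],[0,-1,0,0],[0,-0.65,0,0],[0,0,0,0],[0,0,0,0]]}}

```text
time_s: 12.92
position: [0.4912, -0.073, 0.2069]
tcp_rot: [0.474, 0.881, 0.0, 0.0]
wrist_force: [0.2, -0.5, 0.7]
grip_width: 0.348
grip_force: 0.0
```

```bash
python3 - <<'E'
from h import *
w=T("wrist");a=capture("wrist");np.save("pics/w4.npy",w[1]);cv2.imwrite("pics/w4.png",a[:,:,::-1])
cv2.imwrite("pics/w4b.png",cv2.resize(a[130:320,210:430,::-1],(660,570),interpolation=2))
plan([(.4899,-.0744,.041,123.7)])
d=np.radians(123.7);c=np.array([.4899,-.0744,.07]);u=np.array([np.cos(d),np.sin(d),0])*.032
print((w2px(w,c)-[210,130])*3,(w2px(w,c+u)-[210,130])*3,(w2px(w,c-u)-[210,130])*3)
E
```

```text
at [ 0.4913 -0.0729  0.207 ] 123.5 q6 -0.85 t 12.975
(0.4899, -0.0744, 0.041, 123.7) turn -0.04 | x -0.01 y -0.07 z 5.53
[323.34468157 181.4522533 ] [322.76101889  96.84564963] [323.90451562 261.61073016]
```

View pics/w4b.png

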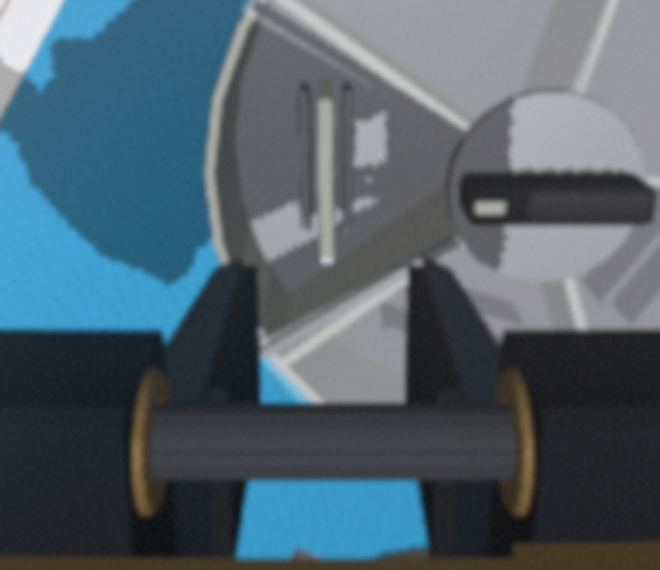

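The used plate's top is at (326, 97–265), within 1 mm of the prediction. Gripping it.

Call:
{"method": "apply_moves", "body": {"motion": [[0,-0.03,1,0],[0,0,1,0],[0,0,1,0],[0,0,1,0],[0,0,1,0],[0,0,0.5,0],[0,0,0,0]]}}

```text
time_s: 13.85
position: [0.4898, -0.0734, 0.0414]
tcp_rot: [0.473, 0.881, -0.0, -0.001]
wrist_force: [0.6, 0.5, 1.0]
grip_width: 0.348
grip_force: 0.0
```

Call:
{"method": "apply_moves", "body": {"motion": [[0,0,0,0],[0,0,0,0],[0,0,0,0],[0,0,0,0],[0,0,-0.1,0]], "fingers": 0, "newtons": 15}}

```text
time_s: 14.48
position: [0.4899, -0.0736, 0.0453]
tcp_rot: [0.474, 0.881, 0.0, 0.0]
wrist_force: [-0.4, 0.0, -0.8]
grip_width: 0.065
grip_force: 15.0
```

```bash
python3 - <<'E'
from h import *
s=sense();print(s["grip_width"]*91,s["grip_force"],s["wrist_force"])
plan([(.49,-.073,.165,123.5),(.4315,.414,.165,91)])
E
```

```text
5.9589993596659205 14.999926686286926 [-0.36676952  0.03247582 -0.84594226]
at [ 0.4899 -0.0736  0.0453] 123.5 q6 -0.85 t 14.475
(0.49, -0.073, 0.165, 123.5) turn -0.01 | x 0.02 y 0.01 z -3.99
(0.4315, 0.414, 0.165, 91) turn 6.50 | x 16.26 y -1.67 z -0.00
```

Call:
{"method": "apply_moves", "body": {"motion": [[0,0,-1,0],[0,0,-1,0],[0,0,-1,0],[0,0,-1,0],[0,0,0,1],[0,0,0,1],[0,0,0,1],[0,0,0,1]]}}

```text
time_s: 15.48
position: [0.4897, -0.0736, 0.1652]
tcp_rot: [0.62, 0.784, 0.0, -0.0]
wrist_force: [-0.0, 0.1, -0.7]
grip_width: 0.064
grip_force: 15.0
```

Call:
{"method": "apply_moves", "body": {"motion": [[0,0,0,1],[0,0,0,1],[0.5,0,0,0.5],[0.9,-0.1,0,0],[0.9,-0.1,0,0],[0.9,-0.1,0,0],[0.9,-0.1,0,0],[0.9,-0.1,0,0]]}}

```text
time_s: 16.48
position: [0.4714, 0.0769, 0.1652]
tcp_rot: [0.701, 0.713, 0.0, 0.0]
wrist_force: [0.2, 0.3, -0.9]
grip_width: 0.062
grip_force: 15.0
```

Call:
{"method": "apply_moves", "body": {"motion": [[0.9,-0.1,0,0],[0.9,-0.1,0,0],[0.9,-0.1,0,0],[0.9,-0.1,0,0],[0.9,-0.1,0,0],[0.9,-0.1,0,0],[0.9,-0.1,0,0],[0.9,-0.1,0,0]]}}

```text
time_s: 17.48
position: [0.4438, 0.2924, 0.1652]
tcp_rot: [0.701, 0.713, -0.0, 0.0]
wrist_force: [0.3, -0.1, -0.2]
grip_width: 0.065
grip_force: 15.0
```

Call:
{"method": "apply_moves", "body": {"motion": [[0.9,-0.1,0,0],[0.9,-0.1,0,0],[0.9,-0.1,0,0],[0.9,-0.1,0,0],[0.4,0,0,0],[0,0,0,0],[0,0,0,0]]}}

```text
time_s: 18.35
position: [0.4301, 0.4105, 0.165]
tcp_rot: [0.701, 0.713, -0.0, 0.0]
wrist_force: [-0.3, 0.5, -0.4]
grip_width: 0.06
grip_force: 15.0
```

```bash
python3 - <<'E'
from h import *
w=T("wrist");a=capture("wrist");np.save("pics/w5.npy",w[1]);cv2.imwrite("pics/w5.png",a[:,:,::-1])
cv2.imwrite("pics/w5b.png",cv2.resize(a[:,:,::-1],(800,500),interpolation=2))
plan([(.4315,.414,.038,91)])
E
```

```text
at [0.4302 0.4105 0.165 ] 90.9 q6 0.65 t 18.4
(0.4315, 0.414, 0.038, 91) turn -0.02 | x 0.12 y 0.05 z 4.23
```

View pics/w5b.png

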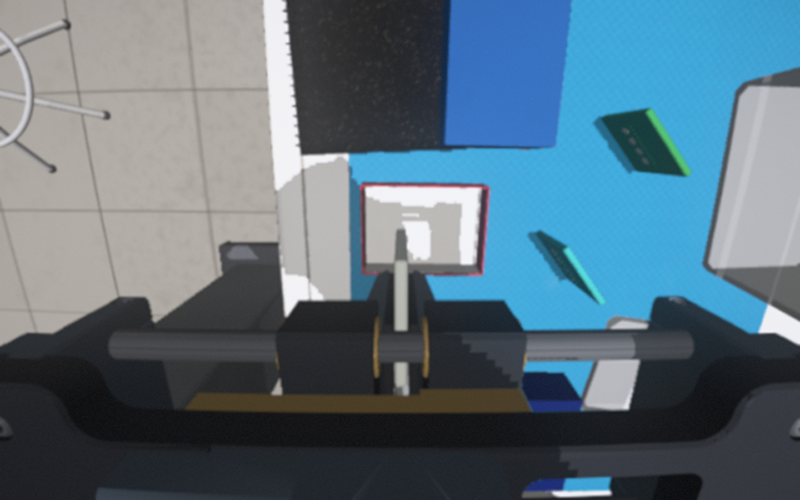

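Tray rim corners are at (362,184), (488,186), (484,274) and (361,272), with the plate held above.

```bash
python3 - <<'E'
from h import *
w=(camera_model("wrist"),np.load("pics/w5.npy"))
P=np.array([px2w(w,(u/1.25,v/1.25),.03)[:2] for u,v in[(362,184),(488,186),(484,274),(361,272)]]);c=P.mean(0);print(P.round(3),c)
plan([(c[0]-.015,c[1],.0385,91)])
E
```

```text
[[0.397 0.459]
 [0.506 0.459]
 [0.509 0.378]
 [0.395 0.378]] [0.45162363 0.41847992]
at [0.4302 0.4105 0.165 ] 90.9 q6 0.65 t 18.4
(np.float64(0.4366236330364468), np.float64(0.4184799188494119), 0.0385, 91) turn -0.02 | x 0.26 y 0.22 z 4.22
```

Call:
{"method": "apply_moves", "body": {"motion": [[0.26,0.22,1,0],[0,0,1,0],[0,0,1,0],[0,0,0.9,0],[0,0,0.3,0],[0,0,0,0]]}}

```text
time_s: 19.15
position: [0.4367, 0.4189, 0.0391]
tcp_rot: [0.701, 0.713, -0.0, -0.0]
wrist_force: [0.2, -0.8, 0.2]
grip_width: 0.067
grip_force: 15.0
```

Call:
{"method": "apply_moves", "body": {"motion": [[0,0,0,0],[0,0,0,0],[0,0,0,0],[0,0,0,0]], "fingers": 0.35}}

```text
time_s: 19.65
position: [0.4366, 0.4194, 0.0392]
tcp_rot: [0.701, 0.713, 0.0, 0.0]
wrist_force: [0.0, -0.2, 0.0]
grip_width: 0.349
grip_force: 0.0
```

Call:
{"method": "apply_moves", "body": {"motion": [[0,0.3,0,0],[0,0,0,0],[0,0.2,-0.5,0],[0,0,-1,0],[0,0,-1,0],[0,0,-1,0],[0,0,-1,0],[0,0,-1,0]]}}

```text
time_s: 20.65
position: [0.4517, 0.4195, 0.2063]
tcp_rot: [0.701, 0.713, 0.0, 0.0]
wrist_force: [0.5, 0.4, 0.1]
grip_width: 0.349
grip_force: 0.0
```

```bash
python3 - <<'E'
from h import *
plan([(.455,.264,.215,91)])
E
```

```text
at [0.4517 0.4195 0.2063] 91.0 q6 0.63 t 20.65
(0.455, 0.264, 0.215, 91) turn -0.01 | x -5.18 y 0.02 z -0.29
```

Call:
{"method": "apply_moves", "body": {"motion": [[-0.9,0,0,0],[-0.9,0,0,0],[-0.9,0,0,0],[-0.9,0,0,0],[-0.9,0,0,0],[-0.9,0,0,0],[-0.7,0,0,0],[0,0,0,0]]}}

```text
time_s: 21.65
position: [0.4549, 0.2356, 0.205]
tcp_rot: [0.702, 0.712, 0.0, 0.0]
wrist_force: [0.7, 0.1, 0.3]
grip_width: 0.349
grip_force: 0.0
```

```bash
python3 - <<'E'
from h import *
w=T("wrist");a=capture("wrist");np.save("pics/w6.npy",w[1]);cv2.imwrite("pics/w6.png",a[:,:,::-1])
cv2.imwrite("pics/w6b.png",cv2.resize(a[:275,150:480,::-1],(720,600),interpolation=2))
plan([])
E
```

```text
at [0.455  0.2365 0.2049] 90.9 q6 0.35 t 21.7
```

View pics/w6b.png

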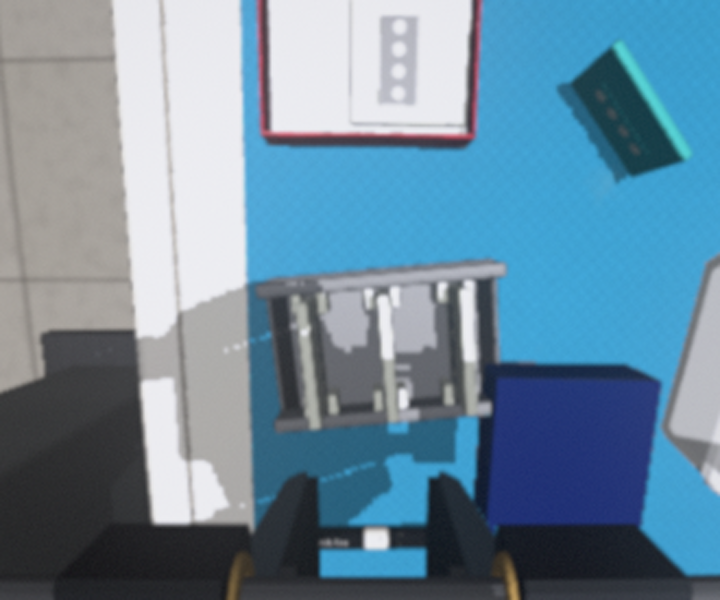

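The used plate lies flat in the tray. The holder has plates with top edges from (300,295) to (314,428), (384,293) to (393,422) and (466,283) to (472,413).

```bash
python3 - <<'E'
from h import *
w=(camera_model("wrist"),np.load("pics/w6.npy"));k=720/330
for a,b in[((300,295),(314,428)),((384,293),(393,422)),((466,283),(472,413))]:
    p,q=[px2w(w,(150+u/k,v/k),.074)[:2] for u,v in(a,b)]
    print((p+q)/2,np.linalg.norm(p-q),np.degrees(np.arctan2(*(p-q)[::-1])))
W=[px2w(w,(150+u/k,v/k),.037)[:2] for u,v in[(262,285),(505,268),(492,408),(278,425)]];print(np.array(W))
print("box top corners",[px2w(w,(150+u/k,v/k),.05)[:2].round(3) for u,v in[(497,378),(655,383)]])
E
```

```text
[0.42326319 0.26359634] 0.06680201443732772 95.27584384499427
[0.46369603 0.26624524] 0.06453586440573975 95.24732750487951
[0.5034035  0.27161163] 0.06465544406342379 95.86364561297087
[[0.39552694 0.2998891 ]
 [0.52626942 0.31087198]
 [0.52434392 0.23352656]
 [0.40226455 0.22166408]]
box top corners [array([0.523, 0.253]), array([0.61 , 0.252])]
```

```bash
python3 - <<'E'
from h import *
plan([(.4235,.2635,.205,95.6),(.4235,.2635,.044,95.6),(.4235,.2635,.17,95.6),(.49,-.074,.17,123.6),(.49,-.074,.0405,123.6)])
E
```

```text
at [0.455  0.2365 0.2049] 90.9 q6 0.35 t 21.7
(0.4235, 0.2635, 0.205, 95.6) turn -0.94 | x 1.00 y -0.96 z -0.00
(0.4235, 0.2635, 0.044, 95.6) turn -0.00 | x 0.00 y 0.00 z 5.37
(0.4235, 0.2635, 0.17, 95.6) turn -0.00 | x 0.00 y 0.00 z -4.20
(0.49, -0.074, 0.17, 123.6) turn -5.60 | x -10.60 y -4.38 z -0.00
(0.49, -0.074, 0.0405, 123.6) turn -0.00 | x 0.00 y 0.00 z 4.32
```

Call:
{"method": "apply_moves", "body": {"motion": [[0,0,0,-0.94],[1,-0.96,0,0],[0,0,1,0],[0,0,1,0],[0,0,1,0],[0,0,0.8,0],[0,0,0,0]], "fingers": 0.28}}

```text
time_s: 22.58
position: [0.4222, 0.264, 0.0891]
tcp_rot: [0.671, 0.741, -0.001, -0.001]
wrist_force: [-0.3, 0.7, 0.3]
grip_width: 0.282
grip_force: 0.0
```

Call:
{"method": "apply_moves", "body": {"motion": [[0,0,0.8,0],[0,0,0.77,0],[0,0,0,0],[0,0,0,0]]}}

```text
time_s: 23.08
position: [0.4236, 0.2641, 0.0442]
tcp_rot: [0.671, 0.741, 0.001, 0.0]
wrist_force: [-0.2, -0.6, 0.9]
grip_width: 0.278
grip_force: 0.0
```

Call:
{"method": "apply_moves", "body": {"motion": [[0,0,0,0],[0,0,0,0],[0,0,0,0],[0,0,-0.3,0],[0,0,-0.9,0],[0,0,-1,0],[0,0,-1,0],[0,0,-1,0]], "fingers": 0, "newtons": 15}}

```text
time_s: 24.08
position: [0.4228, 0.2635, 0.1705]
tcp_rot: [0.671, 0.741, 0.0, 0.0]
wrist_force: [0.4, -0.2, -0.2]
grip_width: 0.066
grip_force: 15.0
```

Call:
{"method": "apply_moves", "body": {"motion": [[0,0,0,-1],[0,0,0,-1],[0,0,0,-1],[0,0,0,-1],[0,0,0,-1],[0,0,0,-0.6],[-0.5,-0.2,0,0],[-0.9,-0.37,0,0]]}}

```text
time_s: 25.08
position: [0.4321, 0.2184, 0.1692]
tcp_rot: [0.472, 0.882, 0.0, 0.0]
wrist_force: [0.2, 0.9, -0.1]
grip_width: 0.068
grip_force: 15.0
```

Call:
{"method": "apply_moves", "body": {"motion": [[-0.9,-0.37,0,0],[-0.9,-0.37,0,0],[-0.9,-0.37,0,0],[-0.9,-0.37,0,0],[-0.9,-0.37,0,0],[-0.9,-0.37,0,0],[-0.9,-0.37,0,0],[-0.9,-0.37,0,0]]}}

```text
time_s: 26.08
position: [0.4775, -0.0116, 0.1692]
tcp_rot: [0.473, 0.881, -0.0, 0.0]
wrist_force: [0.5, 0.1, -0.0]
grip_width: 0.066
grip_force: 15.0
```

Call:
{"method": "apply_moves", "body": {"motion": [[-0.9,-0.37,0,0],[-0.9,-0.4,0,0],[-0.2,-0.1,0,0],[0,0,0,0],[0,0,0,0]]}}

```text
time_s: 26.7
position: [0.489, -0.0737, 0.169]
tcp_rot: [0.472, 0.882, 0.0, -0.0]
wrist_force: [0.3, 0.4, -1.0]
grip_width: 0.066
grip_force: 15.0
```

```bash
python3 - <<'E'
from h import *
w=T("wrist");a=capture("wrist");cv2.imwrite("pics/w7.png",a[:,:,::-1])
cv2.imwrite("pics/w7b.png",cv2.resize(a[130:320,210:430,::-1],(660,570),interpolation=2))
plan([(.49,-.074,.0405,123.6)])
E
```

```text
at [ 0.4891 -0.0736  0.169 ] 123.7 q6 -0.86 t 26.75
(0.49, -0.074, 0.0405, 123.6) turn 0.02 | x -0.03 y 0.02 z 4.28
```

View pics/w7b.png

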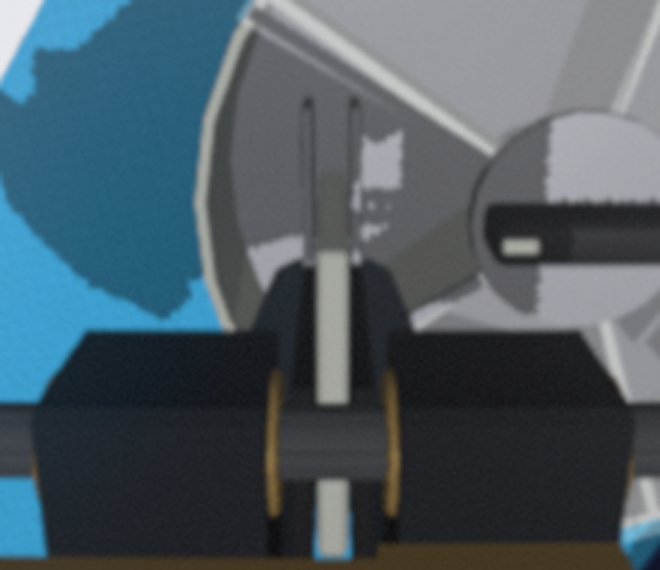

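The plate is centred over the slot (plate x 332, slot 308–355). Lowering.

Call:
{"method": "apply_moves", "body": {"motion": [[0,0,1,0],[0,0,1,0],[0,0,0.9,0],[0,0,0.6,0],[0,0,0.5,0],[0,0,0.25,0],[0,0,0,0]]}}

```text
time_s: 27.62
position: [0.4892, -0.0739, 0.0413]
tcp_rot: [0.472, 0.882, -0.0, -0.0]
wrist_force: [0.9, -0.1, -0.1]
grip_width: 0.064
grip_force: 15.0
```

Call:
{"method": "apply_moves", "body": {"motion": [[0,0,0.05,0],[0,0,0,0]]}}

```text
time_s: 27.88
position: [0.4896, -0.0743, 0.0403]
tcp_rot: [0.472, 0.882, 0.0, 0.0]
wrist_force: [0.4, 0.1, -1.2]
grip_width: 0.068
grip_force: 15.0
```

Call:
{"method": "apply_moves", "body": {"motion": [[0,0,0,0],[0,0,0,0],[0,0,0,0],[0,0,0,0]], "fingers": 0.25}}

```text
time_s: 28.38
position: [0.4894, -0.0742, 0.0399]
tcp_rot: [0.472, 0.882, 0.0, 0.0]
wrist_force: [0.2, -0.5, -0.0]
grip_width: 0.254
grip_force: 0.0
```

Call:
{"method": "apply_moves", "body": {"motion": [[0,0,-0.5,0],[0,0,-1,0],[0,0,-1,0],[0,0,-1,0],[0,0,-1,0],[0,0,-0.8,0]]}}

```text
time_s: 29.12
position: [0.4894, -0.0742, 0.2012]
tcp_rot: [0.472, 0.882, 0.0, 0.001]
wrist_force: [-0.2, -0.2, -0.4]
grip_width: 0.249
grip_force: 0.0
```

```bash
python3 - <<'E'
from h import *
w=T("wrist");a=capture("wrist");np.save("pics/w8.npy",w[1]);cv2.imwrite("pics/w8.png",a[:,:,::-1])
plan([(.5565,-.030,.18,33.7),(.5565,-.030,.0885,33.7)])
t=np.array([np.cos(np.radians(123.7)),np.sin(np.radians(123.7)),0]);r=np.array([t[1],-t[0],0])
c=np.array([.4900,-.0740,.070])
# sideways brightness profile across plate top, row offset +20 mm along tangent
for k in(.015,.025):
  print([(dr,int(a[tuple(np.round(w2px(w,c+t*k+r*dr/1000)).astype(int)[::-1])].mean())) for dr in range(-10,11,2)])
E
```

```text
at [ 0.4906 -0.0745  0.2037] 123.7 q6 -0.86 t 29.175
(0.5565, -0.03, 0.18, 33.7) turn 17.99 | x 2.65 y -0.02 z 0.79
(0.5565, -0.03, 0.0885, 33.7) turn -0.00 | x 0.00 y 0.00 z 3.05
[(-10, 88), (-8, 90), (-6, 83), (-4, 95), (-2, 127), (0, 166), (2, 155), (4, 104), (6, 87), (8, 94), (10, 135)]
[(-10, 91), (-8, 89), (-6, 82), (-4, 99), (-2, 128), (0, 166), (2, 156), (4, 105), (6, 87), (8, 91), (10, 91)]
```

Call:
{"method": "apply_moves", "body": {"motion": [[0,0,0,1],[0,0,0,1],[0,0,0,1],[0,0,0,1],[0,0,0,1],[0,0,0,1],[0,0,0,1],[0,0,0,1]], "fingers": 0.35}}

```text
time_s: 30.18
position: [0.4892, -0.0742, 0.1996]
tcp_rot: [0.746, 0.666, 0.0, 0.0]
wrist_force: [-0.5, 0.6, -0.2]
grip_width: 0.35
grip_force: 0.0
```

Call:
{"method": "apply_moves", "body": {"motion": [[0,0,0,1],[0,0,0,1],[0,0,0,1],[0,0,0,1],[0,0,0,1],[0,0,0,1],[0,0,0,1],[0,0,0,1]]}}

```text
time_s: 31.18
position: [0.4892, -0.0742, 0.1995]
tcp_rot: [0.929, 0.371, 0.0, 0.0]
wrist_force: [-0.6, 0.1, 0.4]
grip_width: 0.349
grip_force: 0.0
```

Call:
{"method": "apply_moves", "body": {"motion": [[0,0,0,1],[0,0,0,1],[0.9,0,0,0],[0.9,0,0,0],[0.85,-0.02,0.79,0],[0,0,1,0],[0,0,1,0],[0,0,0.7,0]]}}

```text
time_s: 32.17
position: [0.5548, -0.0295, 0.0936]
tcp_rot: [0.957, 0.29, -0.0, -0.0]
wrist_force: [0.0, 0.1, -0.5]
grip_width: 0.348
grip_force: 0.0
```

Call:
{"method": "apply_moves", "body": {"motion": [[0,0,0.35,0],[0,0,0,0],[0,0,0,0]]}}

```text
time_s: 32.55
position: [0.5556, -0.0297, 0.0845]
tcp_rot: [0.957, 0.29, 0.0, 0.0]
wrist_force: [0.1, 0.6, 0.2]
grip_width: 0.348
grip_force: 0.0
```

Call:
{"method": "apply_moves", "body": {"motion": [[0,0,0,0],[0,0,0,0],[0,0,0,0],[0,0,0,0]], "fingers": 0, "newtons": 20}}

```text
time_s: 33.05
position: [0.5557, -0.0298, 0.0843]
tcp_rot: [0.957, 0.29, 0.0, 0.0]
wrist_force: [-1.5, -0.9, 6.9]
grip_width: 0.149
grip_force: 22.6
```

Call:
{"method": "apply_moves", "body": {"motion": [[0,0,0,-0.6],[0,0,0,-1],[0,0,0,-1],[0,0,0,-1],[0,0,0,-1],[0,0,0,-1],[0,0,0,-1],[0,0,0,-1]]}}

```text
time_s: 34.05
position: [0.5556, -0.0298, 0.0843]
tcp_rot: [0.81, 0.587, 0.0, 0.0]
wrist_force: [0.2, -0.3, 6.6]
grip_width: 0.153
grip_force: 22.6
```

Call:
{"method": "apply_moves", "body": {"motion": [[0,0,0,-1],[0,0,0,-1],[0,0,0,-1],[0,0,0,-1],[0,0,0,-1],[0,0,0,-1],[0,0,0,-0.8],[0,0,0,0]]}}

```text
time_s: 35.05
position: [0.5556, -0.0298, 0.0843]
tcp_rot: [0.604, 0.797, 0.0, 0.0]
wrist_force: [-1.1, -0.8, 8.3]
grip_width: 0.15
grip_force: 22.5
```

```bash
python3 - <<'E'
from h import *
plan([])
E
```

```text
at [ 0.5556 -0.0298  0.0843] 105.7 q6 -0.44 t 35.05
```

Call:
{"method": "apply_moves", "body": {"motion": [[0,0,0,0],[0,0,0,0],[0,0,-0.5,0],[0,0,-1,0],[0,0,-1,0],[0,0,-1,0],[0,0,-0.35,0],[0,0,0,0]], "fingers": 0.28}}

```text
time_s: 36.05
position: [0.5552, -0.0297, 0.1996]
tcp_rot: [0.604, 0.797, 0.0, 0.0]
wrist_force: [0.7, 0.3, -0.2]
grip_width: 0.28
grip_force: 0.0
```

```bash
python3 - <<'E'
from h import *
plan([(.4635,.2672,.2,95.6),(.4635,.2672,.044,95.6),(.4635,.2672,.17,95.6),(.5773,-.1068,.17,15.7),(.5773,-.1068,.0402,15.7)])
w=T("wrist");a=capture("wrist");np.save("pics/w9.npy",w[1]);cv2.imwrite("pics/w9.png",a[:,:,::-1])
E
```

```text
at [ 0.5552 -0.0297  0.1996] 105.7 q6 -0.43 t 36.05
(0.4635, 0.2672, 0.2, 95.6) turn 2.01 | x 10.15 y -2.08 z -0.01
(0.4635, 0.2672, 0.044, 95.6) turn -0.00 | x 0.00 y 0.00 z 5.20
(0.4635, 0.2672, 0.17, 95.6) turn -0.00 | x 0.00 y 0.00 z -4.20
(0.5773, -0.1068, 0.17, 15.7) turn 15.98 | x 0.28 y 13.03 z -0.00
(0.5773, -0.1068, 0.0402, 15.7) turn -0.00 | x 0.00 y 0.00 z 4.33
```

Call:
{"method": "apply_moves", "body": {"motion": [[0,0,0,1],[0,0,0,1],[0.95,-0.19,0,0],[0.95,-0.19,0,0],[0.95,-0.19,0,0],[0.95,-0.19,0,0],[0.95,-0.19,0,0],[0.95,-0.19,0,0]]}}

```text
time_s: 37.1
position: [0.5032, 0.1379, 0.1979]
tcp_rot: [0.671, 0.741, -0.001, -0.001]
wrist_force: [0.1, 0.7, 0.5]
grip_width: 0.278
grip_force: 0.0
```

Call:
{"method": "apply_moves", "body": {"motion": [[0.95,-0.19,0,0],[0.95,-0.19,0,0],[0.95,-0.19,0,0],[0.95,-0.19,0,0],[0.65,-0.18,0,0],[0,0,1,0],[0,0,1,0],[0,0,1,0]]}}

```text
time_s: 38.1
position: [0.4622, 0.2669, 0.1071]
tcp_rot: [0.671, 0.741, -0.001, -0.0]
wrist_force: [1.0, 0.3, -0.6]
grip_width: 0.28
grip_force: 0.0
```

Call:
{"method": "apply_moves", "body": {"motion": [[0,0,0,0],[0,0,0,0]]}}

```text
time_s: 38.35
position: [0.4632, 0.2672, 0.1096]
tcp_rot: [0.671, 0.741, -0.0, -0.0]
wrist_force: [-0.1, 0.6, -0.0]
grip_width: 0.282
grip_force: 0.0
```

```bash
python3 - <<'E'
from h import *
plan([(.4635,.2672,.044,95.6)])
E
```

```text
at [0.4632 0.2672 0.1096] 95.7 q6 0.31 t 38.35
(0.4635, 0.2672, 0.044, 95.6) turn 0.01 | x -0.00 y 0.01 z 2.19
```

Call:
{"method": "apply_moves", "body": {"motion": [[0,0,0.8,0],[0,0,0.8,0],[0,0,0.6,0],[0,0,0,0],[0,0,0,0]]}}

```text
time_s: 38.98
position: [0.4638, 0.2675, 0.0444]
tcp_rot: [0.671, 0.741, 0.001, 0.0]
wrist_force: [0.1, -0.4, -0.4]
grip_width: 0.284
grip_force: 0.0
```

Call:
{"method": "apply_moves", "body": {"motion": [[0,0,0,0],[0,0,0,0],[0,0,0,0],[0,0,-0.3,0],[0,0,-0.9,0],[0,0,-1,0],[0,0,-1,0],[0,0,-1,0]], "fingers": 0, "newtons": 15}}

```text
time_s: 39.98
position: [0.4629, 0.2671, 0.1708]
tcp_rot: [0.671, 0.741, 0.0, 0.0]
wrist_force: [0.7, 0.7, 0.6]
grip_width: 0.063
grip_force: 15.0
```

Call:
{"method": "apply_moves", "body": {"motion": [[0,0,0,1],[0,0,0,1],[0,0,0,1],[0,0,0,1],[0,0,0,1],[0,0,0,1],[0,0,0,1],[0,0,0,1]]}}

```text
time_s: 40.98
position: [0.4629, 0.2671, 0.1698]
tcp_rot: [0.885, 0.466, 0.0, 0.0]
wrist_force: [0.2, -0.4, -0.0]
grip_width: 0.064
grip_force: 15.0
```

Call:
{"method": "apply_moves", "body": {"motion": [[0,0,0,1],[0,0,0,1],[0,0,0,1],[0,0,0,1],[0,0,0,1],[0,0,0,1],[0,0,0,1],[0,0,0,1]]}}

```text
time_s: 41.98
position: [0.463, 0.2671, 0.1697]
tcp_rot: [0.991, 0.135, 0.0, -0.0]
wrist_force: [-0.1, 0.1, -0.4]
grip_width: 0.063
grip_force: 15.0
```

Call:
{"method": "apply_moves", "body": {"motion": [[0.1,0.5,0,0],[0.02,0.95,0,0],[0.02,0.95,0,0],[0.02,0.95,0,0],[0.02,0.95,0,0],[0.02,0.95,0,0],[0.02,0.95,0,0],[0.02,0.95,0,0]]}}

```text
time_s: 42.98
position: [0.5282, 0.0607, 0.1696]
tcp_rot: [0.991, 0.137, 0.0, 0.0]
wrist_force: [0.5, -0.5, -0.4]
grip_width: 0.06
grip_force: 15.0
```

Call:
{"method": "apply_moves", "body": {"motion": [[0.02,0.95,0,0],[0.02,0.95,0,0],[0,0.95,0,0],[0,0.95,0,0],[0,0.95,0,0],[0,0.9,0,0],[0,0,0,0],[0,0,0,0]]}}

```text
time_s: 43.98
position: [0.5744, -0.1005, 0.1693]
tcp_rot: [0.991, 0.137, -0.0, -0.0]
wrist_force: [0.0, 0.1, 0.3]
grip_width: 0.067
grip_force: 15.0
```

```bash
python3 - <<'E'
from h import *
plan([(.5773,-.1068,.0402,15.7)])
w=T("wrist");a=capture("wrist");np.save("pics/w10.npy",w[1]);cv2.imwrite("pics/w10.png",a[:,:,::-1])
# slot check: rib tops at z .036, profile across the radius at +30mm tangent offset
t=np.array([np.cos(np.radians(15.7)),np.sin(np.radians(15.7)),0]);r=np.array([t[1],-t[0],0]);c=np.array([.5773,-.1068,.036])
for k in(.022,.028):print([(dr,int(a[tuple(np.round(w2px(w,c+t*k+r*dr/1000)).astype(int)[::-1])].mean())) for dr in range(-16,17,2)])
E
```

```text
at [ 0.5744 -0.1005  0.1693] 15.7 q6 1.02 t 43.975
(0.5773, -0.1068, 0.0402, 15.7) turn 0.00 | x 0.03 y 0.23 z 4.30
[(-16, 169), (-14, 169), (-12, 159), (-10, 158), (-8, 147), (-6, 168), (-4, 169), (-2, 171), (0, 170), (2, 171), (4, 155), (6, 110), (8, 143), (10, 151), (12, 162), (14, 169), (16, 170)]
[(-16, 172), (-14, 173), (-12, 160), (-10, 162), (-8, 149), (-6, 170), (-4, 171), (-2, 171), (0, 172), (2, 171), (4, 154), (6, 108), (8, 160), (10, 153), (12, 162), (14, 172), (16, 172)]
```

Call:
{"method": "apply_moves", "body": {"motion": [[0.03,0.21,0,0],[0,0,1,0],[0,0,1,0],[0,0,0.9,0],[0,0,0.6,0],[0,0,0.5,0],[0,0,0.25,0],[0,0,0,0]]}}

```text
time_s: 45.02
position: [0.5774, -0.1061, 0.0416]
tcp_rot: [0.991, 0.136, -0.0, -0.0]
wrist_force: [-0.5, 0.6, -0.2]
grip_width: 0.065
grip_force: 15.0
```

Call:
{"method": "apply_moves", "body": {"motion": [[0,0,0.05,0],[0,0,0,0]]}}

```text
time_s: 45.28
position: [0.5777, -0.1062, 0.0407]
tcp_rot: [0.991, 0.136, 0.0, 0.0]
wrist_force: [0.6, 0.4, -1.3]
grip_width: 0.064
grip_force: 15.0
```

Call:
{"method": "apply_moves", "body": {"motion": [[0,0,0,0],[0,0,0,0],[0,0,0,0],[0,0,0,0]], "fingers": 0.25}}

```text
time_s: 45.78
position: [0.5774, -0.1061, 0.0402]
tcp_rot: [0.991, 0.136, 0.0, -0.0]
wrist_force: [-0.7, -0.5, -0.5]
grip_width: 0.253
grip_force: 0.0
```

Call:
{"method": "apply_moves", "body": {"motion": [[0,0,-0.5,0],[0,0,-1,0],[0,0,-1,0],[0,0,-1,0],[0,0,-1,0],[0,0,-0.8,0],[0,0,0,0],[0,0,0,0]]}}

```text
time_s: 46.78
position: [0.5771, -0.106, 0.1991]
tcp_rot: [0.991, 0.136, -0.0, -0.0]
wrist_force: [0.9, -0.5, -0.3]
grip_width: 0.251
grip_force: 0.0
```

```bash
python3 - <<'E'
from h import *
w=T("wrist");a=capture("wrist");np.save("pics/w11.npy",w[1]);cv2.imwrite("pics/w11.png",a[:,:,::-1])
t=np.array([np.cos(np.radians(15.7)),np.sin(np.radians(15.7)),0]);r=np.array([t[1],-t[0],0]);c=np.array([.5773,-.1068,.07])
for k in(.015,.025):print([(dr,int(a[tuple(np.round(w2px(w,c+t*k+r*dr/1000)).astype(int)[::-1])].mean())) for dr in range(-10,11,2)])
plan([(.5556,-.0298,.18,105.7),(.5556,-.0298,.086,105.7)])
E
```

```text
[(-10, 101), (-8, 145), (-6, 120), (-4, 174), (-2, 236), (0, 235), (2, 221), (4, 154), (6, 135), (8, 162), (10, 129)]
[(-10, 156), (-8, 160), (-6, 143), (-4, 185), (-2, 236), (0, 235), (2, 176), (4, 158), (6, 132), (8, 166), (10, 168)]
at [ 0.5769 -0.106   0.1986] 15.7 q6 1.01 t 46.825
(0.5556, -0.0298, 0.18, 105.7) turn -18.01 | x 2.64 y 0.00 z 0.62
(0.5556, -0.0298, 0.086, 105.7) turn -0.00 | x 0.00 y 0.00 z 3.13
```

Call:
{"method": "apply_moves", "body": {"motion": [[0,0,0,-1],[0,0,0,-1],[0,0,0,-1],[0,0,0,-1],[0,0,0,-1],[0,0,0,-1],[0,0,0,-1],[0,0,0,-1]], "fingers": 0.35}}

```text
time_s: 47.82
position: [0.5769, -0.106, 0.1982]
tcp_rot: [0.884, 0.468, -0.001, -0.001]
wrist_force: [-0.3, -0.9, -1.2]
grip_width: 0.345
grip_force: 0.0
```

Call:
{"method": "apply_moves", "body": {"motion": [[0,0,0,-1],[0,0,0,-1],[0,0,0,-1],[0,0,0,-1],[0,0,0,-1],[0,0,0,-1],[0,0,0,-1],[0,0,0,-1]]}}

```text
time_s: 48.82
position: [0.5769, -0.106, 0.1982]
tcp_rot: [0.67, 0.742, -0.0, -0.001]
wrist_force: [-0.4, 0.3, 0.9]
grip_width: 0.353
grip_force: 0.0
```

Call:
{"method": "apply_moves", "body": {"motion": [[0,0,0,-1],[0,0,0,-1],[0.9,0,0,0],[0.9,0,0,0],[0.84,0,0.7,0],[0,0,1,0],[0,0,1,0],[0,0,0.7,0]]}}

```text
time_s: 49.82
position: [0.5549, -0.0296, 0.0952]
tcp_rot: [0.604, 0.797, -0.001, -0.001]
wrist_force: [0.1, 0.4, 0.4]
grip_width: 0.349
grip_force: 0.0
```

Call:
{"method": "apply_moves", "body": {"motion": [[0,0,0.33,0],[0,0,0,0],[0,0,0,0]]}}

```text
time_s: 50.2
position: [0.5564, -0.0299, 0.0879]
tcp_rot: [0.604, 0.797, 0.0, 0.0]
wrist_force: [-0.5, -0.4, 0.4]
grip_width: 0.35
grip_force: 0.0
```

Call:
{"method": "apply_moves", "body": {"motion": [[0,0,0,0],[0,0,0,0],[0,0,0,0],[0,0,0,0]], "fingers": 0, "newtons": 20}}

```text
time_s: 50.7
position: [0.5556, -0.03, 0.0877]
tcp_rot: [0.604, 0.797, -0.0, -0.0]
wrist_force: [-3.6, -2.4, 7.0]
grip_width: 0.151
grip_force: 20.0
```

Call:
{"method": "apply_moves", "body": {"motion": [[0,0,0,-0.6],[0,0,0,-1],[0,0,0,-1],[0,0,0,-1],[0,0,0,-1],[0,0,0,-1],[0,0,0,-1],[0,0,0,-1]]}}

```text
time_s: 51.7
position: [0.5557, -0.03, 0.0877]
tcp_rot: [0.31, 0.951, -0.0, -0.0]
wrist_force: [-4.3, -1.1, 6.2]
grip_width: 0.151
grip_force: 20.0
```

Call:
{"method": "apply_moves", "body": {"motion": [[0,0,0,-1],[0,0,0,-1],[0,0,0,-1],[0,0,0,-1],[0,0,0,-1],[0,0,0,-1],[0,0,0,-0.8],[0,0,0,0]]}}

```text
time_s: 52.7
position: [0.5558, -0.0299, 0.0877]
tcp_rot: [0.02, 1.0, -0.0, -0.0]
wrist_force: [-2.9, -0.2, 5.3]
grip_width: 0.15
grip_force: 20.0
```

```bash
python3 - <<'E'
from h import *
plan([])
E
```

```text
at [ 0.5558 -0.0299  0.0877] 177.7 q6 -1.69 t 52.7
```

Call:
{"method": "apply_moves", "body": {"motion": [[0,0,0,0],[0,0,0,0],[0,0,-0.5,0],[0,0,-1,0],[0,0,-1,0],[0,0,-1,0],[0,0,-0.35,0],[0,0,0,0]], "fingers": 0.25}}

```text
time_s: 53.7
position: [0.5562, -0.0299, 0.2034]
tcp_rot: [0.02, 1.0, -0.0, 0.001]
wrist_force: [-0.7, -0.4, 0.2]
grip_width: 0.25
grip_force: 0.0
```

```bash
python3 - <<'E'
from h import *
d=np.radians(95.6);g=np.array([.5034,.2711])+.008*np.array([np.cos(d),np.sin(d)])
b=np.array([.5556,-.0298])+.08*np.array([np.cos(np.radians(-2.3)),np.sin(np.radians(-2.3))]);e=np.radians(87.7);b=b+.008*np.array([np.cos(e),np.sin(e)]);print(g,b)
plan([(*g,.2,95.6),(*g,.11,95.6),(*g,.17,95.6),(*b,.17,87.7)])
w=T("wrist");a=capture("wrist");np.save("pics/w12.npy",w[1]);cv2.imwrite("pics/w12.png",a[:,:,::-1])
E
```

```text
[0.50261934 0.27906182] [ 0.63585661 -0.02501699]
at [ 0.5562 -0.0299  0.2034] 177.7 q6 -1.69 t 53.7
(np.float64(0.5026193368019267), np.float64(0.2790618191998547), 0.2, 95.6) turn 16.41 | x 10.42 y -0.77 z 0.11
(np.float64(0.5026193368019267), np.float64(0.2790618191998547), 0.11, 95.6) turn -0.00 | x 0.00 y 0.00 z 3.00
(np.float64(0.5026193368019267), np.float64(0.2790618191998547), 0.17, 95.6) turn -0.00 | x 0.00 y 0.00 z -2.00
(np.float64(0.6358566059494162), np.float64(-0.02501698824168921), 0.17, 87.7) turn 1.58 | x -9.95 y 4.84 z -0.00
```

Call:
{"method": "apply_moves", "body": {"motion": [[0,0,0,1],[0,0,0,1],[0,0,0,1],[0,0,0,1],[0,0,0,1],[0,0,0,1],[0,0,0,1],[0,0,0,1]]}}

```text
time_s: 54.75
position: [0.5553, -0.0298, 0.2014]
tcp_rot: [0.362, 0.932, -0.0, -0.001]
wrist_force: [-0.2, -0.4, -0.8]
grip_width: 0.251
grip_force: 0.0
```

Call:
{"method": "apply_moves", "body": {"motion": [[0,0,0,1],[0,0,0,1],[0,0,0,1],[0,0,0,1],[0,0,0,1],[0,0,0,1],[0,0,0,1],[0,0,0,1]]}}

```text
time_s: 55.75
position: [0.5553, -0.0297, 0.2014]
tcp_rot: [0.659, 0.752, -0.001, -0.001]
wrist_force: [0.1, -0.1, 0.2]
grip_width: 0.249
grip_force: 0.0
```

Call:
{"method": "apply_moves", "body": {"motion": [[0,0,0,0.41],[0.95,-0.07,0,0],[0.95,-0.07,0,0],[0.95,-0.07,0,0],[0.95,-0.07,0,0],[0.95,-0.07,0,0],[0.95,-0.07,0,0],[0.95,-0.07,0,0]]}}

```text
time_s: 56.75
position: [0.5213, 0.1681, 0.2021]
tcp_rot: [0.671, 0.741, -0.0, -0.0]
wrist_force: [-0.1, 0.3, 0.1]
grip_width: 0.249
grip_force: 0.0
```

Call:
{"method": "apply_moves", "body": {"motion": [[0.95,-0.07,0,0],[0.95,-0.07,0,0],[0.95,-0.07,0,0],[0.92,-0.07,0.11,0],[0,0,1,0],[0,0,1,0],[0,0,1,0],[0,0,0,0]]}}

```text
time_s: 57.75
position: [0.5009, 0.2783, 0.1073]
tcp_rot: [0.671, 0.741, -0.002, -0.001]
wrist_force: [0.2, 0.0, 0.7]
grip_width: 0.254
grip_force: 0.0
```

Call:
{"method": "apply_moves", "body": {"motion": [[0,0,0,0]]}}

```text
time_s: 57.88
position: [0.5028, 0.2791, 0.1102]
tcp_rot: [0.672, 0.741, 0.0, 0.0]
wrist_force: [0.2, 0.2, -0.1]
grip_width: 0.25
grip_force: 0.0
```

```bash
python3 - <<'E'
from h import *
plan([(.5026,.2791,.044,95.6)])
w=T("wrist");a=capture("wrist");cv2.imwrite("pics/w13.png",a[:,:,::-1])
d=np.radians(95.6);t=np.array([np.cos(d),np.sin(d),0]);r=np.array([t[1],-t[0],0]);c=np.array([.5034,.2711,.074])
for k in(.018,.028):print([(dr,int(a[tuple(np.round(w2px(w,c+t*k+r*dr/1000)).astype(int)[::-1])].mean())) for dr in range(-10,11,1)])
E
```

```text
at [0.5028 0.2791 0.1102] 95.6 q6 0.3 t 57.875
(0.5026, 0.2791, 0.044, 95.6) turn 0.01 | x 0.00 y -0.01 z 2.21
[(-10, 96), (-9, 95), (-8, 93), (-7, 94), (-6, 95), (-5, 94), (-4, 110), (-3, 142), (-2, 158), (-1, 165), (0, 164), (1, 159), (2, 105), (3, 93), (4, 95), (5, 94), (6, 96), (7, 96), (8, 96), (9, 96), (10, 95)]
[(-10, 96), (-9, 96), (-8, 97), (-7, 95), (-6, 97), (-5, 96), (-4, 111), (-3, 142), (-2, 161), (-1, 165), (0, 165), (1, 158), (2, 106), (3, 93), (4, 97), (5, 97), (6, 97), (7, 97), (8, 98), (9, 97), (10, 96)]
```

Plate 3 is about 1 mm off along the closing axis, so I'll adjust and grip. Then on to bay c.

Call:
{"method": "apply_moves", "body": {"motion": [[0,-0.03,0.8,0],[0,0,0.8,0],[0,0,0.6,0],[0,0,0,0],[0,0,0,0]]}}

```text
time_s: 58.55
position: [0.5023, 0.2792, 0.0448]
tcp_rot: [0.672, 0.741, 0.001, 0.0]
wrist_force: [-0.1, -0.4, -0.3]
grip_width: 0.253
grip_force: 0.0
```

Call:
{"method": "apply_moves", "body": {"motion": [[0,0,0,0],[0,0,0,0],[0,0,0,0],[0,0,-0.3,0],[0,0,-0.9,0],[0,0,-1,0],[0,0,-1,0],[0,0,-1,0]], "fingers": 0, "newtons": 15}}

```text
time_s: 59.55
position: [0.5014, 0.2788, 0.1711]
tcp_rot: [0.672, 0.741, 0.0, 0.0]
wrist_force: [0.2, 0.2, -0.1]
grip_width: 0.069
grip_force: 15.0
```

Call:
{"method": "apply_moves", "body": {"motion": [[0,0,0,1],[0,0,0,0.58],[-0.5,0.24,0,0],[-0.9,0.44,0,0],[-0.9,0.44,0,0],[-0.9,0.44,0,0],[-0.9,0.44,0,0],[-0.9,0.44,0,0]]}}

```text
time_s: 60.55
position: [0.5691, 0.1242, 0.1697]
tcp_rot: [0.721, 0.693, -0.0, 0.0]
wrist_force: [0.1, 0.4, 0.3]
grip_width: 0.068
grip_force: 15.0
```

Call:
{"method": "apply_moves", "body": {"motion": [[-0.9,0.44,0,0],[-0.9,0.44,0,0],[-0.9,0.44,0,0],[-0.9,0.44,0,0],[-0.9,0.44,0,0],[-0.4,0.2,0,0],[0,0,0,0],[0,0,0,0]]}}

```text
time_s: 61.55
position: [0.6343, -0.0229, 0.1695]
tcp_rot: [0.721, 0.693, -0.0, -0.0]
wrist_force: [0.2, -0.2, -0.5]
grip_width: 0.063
grip_force: 15.0
```

```bash
python3 - <<'E'
from h import *
plan([(.6359,-.0250,.0405,87.7)])
w=T("wrist");a=capture("wrist");cv2.imwrite("pics/w14.png",a[:,:,::-1])
d=np.radians(87.7);t=np.array([np.cos(d),np.sin(d),0]);r=np.array([t[1],-t[0],0]);c=np.array([.6355,-.0330,.036])
for k in(.025,.028):print([(dr,int(a[tuple(np.round(w2px(w,c+t*k+r*dr/1000)).astype(int)[::-1])].mean())) for dr in range(-14,15,1)])
E
```

```text
at [ 0.6343 -0.0229  0.1695] 87.8 q6 -0.09 t 61.55
(0.6359, -0.025, 0.0405, 87.7) turn 0.01 | x -0.07 y 0.06 z 4.30
[(-14, 94), (-13, 94), (-12, 94), (-11, 88), (-10, 85), (-9, 91), (-8, 91), (-7, 83), (-6, 82), (-5, 89), (-4, 95), (-3, 96), (-2, 96), (-1, 95), (0, 96), (1, 99), (2, 105), (3, 109), (4, 107), (5, 98), (6, 87), (7, 76), (8, 76), (9, 86), (10, 90), (11, 93), (12, 107), (13, 127), (14, 138)]
[(-14, 94), (-13, 94), (-12, 95), (-11, 90), (-10, 85), (-9, 91), (-8, 92), (-7, 83), (-6, 81), (-5, 90), (-4, 94), (-3, 95), (-2, 95), (-1, 96), (0, 94), (1, 97), (2, 95), (3, 94), (4, 96), (5, 94), (6, 86), (7, 76), (8, 76), (9, 85), (10, 90), (11, 87), (12, 87), (13, 93), (14, 97)]
```

Call:
{"method": "apply_moves", "body": {"motion": [[-0.07,0.07,0,0],[0,0,1,0],[0,0,1,0],[0,0,0.9,0],[0,0,0.6,0],[0,0,0.5,0],[0,0,0.25,0],[0,0,0,0]]}}

```text
time_s: 62.6
position: [0.6369, -0.0258, 0.0419]
tcp_rot: [0.721, 0.693, -0.0, -0.0]
wrist_force: [0.2, -0.5, -1.0]
grip_width: 0.062
grip_force: 15.0
```

Call:
{"method": "apply_moves", "body": {"motion": [[0,0,0.05,0],[0,0,0,0]]}}

```text
time_s: 62.85
position: [0.6371, -0.0259, 0.041]
tcp_rot: [0.721, 0.693, 0.0, 0.0]
wrist_force: [-0.4, -0.4, 0.4]
grip_width: 0.068
grip_force: 15.0
```

Call:
{"method": "apply_moves", "body": {"motion": [[0,0,0,0],[0,0,0,0],[0,0,0,0],[0,0,0,0]], "fingers": 0.25}}

```text
time_s: 63.35
position: [0.6368, -0.0258, 0.0405]
tcp_rot: [0.721, 0.693, 0.0, 0.0]
wrist_force: [0.1, -0.8, -0.1]
grip_width: 0.245
grip_force: 0.0
```

Call:
{"method": "apply_moves", "body": {"motion": [[0,0,-0.5,0],[0,0,-1,0],[0,0,-1,0],[0,0,-1,0],[0,0,-1,0],[0,0,-0.8,0],[0,0,0,0],[0,0,0,0]]}}

```text
time_s: 64.35
position: [0.6364, -0.0258, 0.1993]
tcp_rot: [0.721, 0.693, -0.0, -0.0]
wrist_force: [-0.7, 0.1, -0.3]
grip_width: 0.254
grip_force: 0.0
```

```bash
python3 - <<'E'
from h import *
w=T("wrist");a=capture("wrist");cv2.imwrite("pics/w15.png",a[:,:,::-1])
d=np.radians(87.7);t=np.array([np.cos(d),np.sin(d),0]);r=np.array([t[1],-t[0],0]);c=np.array([.6355,-.0330,.07])
for k in(.022,.029):print([(dr,int(a[tuple(np.round(w2px(w,c+t*k+r*dr/1000)).astype(int)[::-1])].mean())) for dr in range(-10,11,1)])
plan([(.5556,-.0299,.2,-2.3),(.5556,-.0299,.087,-2.3)])
E
```

```text
[(-10, 90), (-9, 86), (-8, 90), (-7, 86), (-6, 77), (-5, 82), (-4, 82), (-3, 91), (-2, 97), (-1, 114), (0, 141), (1, 156), (2, 159), (3, 155), (4, 135), (5, 101), (6, 80), (7, 81), (8, 81), (9, 91), (10, 101)]
[(-10, 93), (-9, 91), (-8, 91), (-7, 87), (-6, 80), (-5, 89), (-4, 89), (-3, 95), (-2, 95), (-1, 109), (0, 132), (1, 147), (2, 150), (3, 146), (4, 130), (5, 100), (6, 82), (7, 84), (8, 92), (9, 92), (10, 91)]
at [ 0.6363 -0.0258  0.1989] 87.7 q6 -0.09 t 64.4
(0.5556, -0.0299, 0.2, -2.3) turn 18.00 | x -2.68 y 0.24 z -0.04
(0.5556, -0.0299, 0.087, -2.3) turn -0.00 | x 0.00 y -0.00 z 3.77
```

Call:
{"method": "apply_moves", "body": {"motion": [[0,0,0,1],[0,0,0,1],[0,0,0,1],[0,0,0,1],[0,0,0,1],[0,0,0,1],[0,0,0,1],[0,0,0,1]], "fingers": 0.35}}

```text
time_s: 65.4
position: [0.6363, -0.0258, 0.1984]
tcp_rot: [0.915, 0.403, -0.001, -0.0]
wrist_force: [0.2, 0.9, -0.6]
grip_width: 0.35
grip_force: 0.0
```

Call:
{"method": "apply_moves", "body": {"motion": [[0,0,0,1],[0,0,0,1],[0,0,0,1],[0,0,0,1],[0,0,0,1],[0,0,0,1],[0,0,0,1],[0,0,0,1]]}}

```text
time_s: 66.4
position: [0.6363, -0.0258, 0.1984]
tcp_rot: [0.998, 0.066, -0.001, -0.0]
wrist_force: [-0.3, -0.6, 0.5]
grip_width: 0.349
grip_force: 0.0
```

Call:
{"method": "apply_moves", "body": {"motion": [[0,0,0,1],[0,0,0,1],[-0.9,0.08,0,0],[-0.9,0.08,0,0],[-0.88,0.08,0.7,0],[0,0,1,0],[0,0,1,0],[0,0,0.7,0]]}}

```text
time_s: 67.4
position: [0.5551, -0.0297, 0.0955]
tcp_rot: [1.0, -0.02, -0.001, -0.0]
wrist_force: [0.7, -0.3, -0.5]
grip_width: 0.352
grip_force: 0.0
```

Call:
{"method": "apply_moves", "body": {"motion": [[0,0,0.35,0],[0,0,0,0],[0,0,0,0]]}}

```text
time_s: 67.78
position: [0.5566, -0.0299, 0.0876]
tcp_rot: [1.0, -0.02, 0.0, 0.0]
wrist_force: [-0.4, -0.2, 0.3]
grip_width: 0.348
grip_force: 0.0
```

Call:
{"method": "apply_moves", "body": {"motion": [[0,0,0,0],[0,0,0,0],[0,0,0,0],[0,0,0,0]], "fingers": 0, "newtons": 20}}

```text
time_s: 68.28
position: [0.5564, -0.0299, 0.0874]
tcp_rot: [1.0, -0.02, 0.0, 0.0]
wrist_force: [-0.7, -1.4, 6.4]
grip_width: 0.155
grip_force: 20.0
```

Call:
{"method": "apply_moves", "body": {"motion": [[0,0,0,-0.8],[0,0,0,-1],[0,0,0,-1],[0,0,0,-1],[0,0,0,-1],[0,0,0,-1],[0,0,0,-1],[0,0,0,-1]]}}

```text
time_s: 69.28
position: [0.5562, -0.0294, 0.0874]
tcp_rot: [0.949, 0.316, 0.0, -0.0]
wrist_force: [-1.5, 4.1, 9.1]
grip_width: 0.152
grip_force: 20.0
```

Call:
{"method": "apply_moves", "body": {"motion": [[0,0,0,-1],[0,0,0,-1],[0,0,0,-1],[0,0,0,-1],[0,0,0,-1],[0,0,0,-1],[0,0,0,-1],[0,0,0,-1]]}}

```text
time_s: 70.28
position: [0.5558, -0.0291, 0.0875]
tcp_rot: [0.783, 0.622, 0.0, -0.001]
wrist_force: [-4.4, 6.7, 11.4]
grip_width: 0.15
grip_force: 20.0
```

Call:
{"method": "apply_moves", "body": {"motion": [[0,0,0,-1],[0,0,0,-1],[0,0,0,-1],[0,0,0,-1],[0,0,0,-1],[0,0,0,-1],[0,0,0,-1],[0,0,0,-1]]}}

```text
time_s: 71.28
position: [0.5552, -0.0292, 0.0874]
tcp_rot: [0.523, 0.852, 0.0, -0.001]
wrist_force: [-7.7, 5.9, 13.2]
grip_width: 0.152
grip_force: 20.0
```

Call:
{"method": "apply_moves", "body": {"motion": [[0,0,0,-1],[0,0,0,-1],[0,0,0,-1],[0,0,0,-1],[0,0,0,-1],[0,0,0,0],[0,0,0,0]]}}

```text
time_s: 72.15
position: [0.555, -0.0294, 0.0874]
tcp_rot: [0.328, 0.945, -0.0, -0.001]
wrist_force: [-8.8, 3.4, 14.4]
grip_width: 0.152
grip_force: 20.0
```

```bash
python3 - <<'E'
from h import *
plan([(.5556,-.0299,.2,141.7)])
E
```

```text
at [ 0.555  -0.0294  0.0874] 141.7 q6 -1.06 t 72.15
(0.5556, -0.0299, 0.2, 141.7) turn 0.01 | x -0.03 y -0.00 z -3.75
```

Call:
{"method": "apply_moves", "body": {"motion": [[0,0,0,0],[0,0,0,0],[0,0,-0.5,0],[0,0,-1,0],[0,0,-1,0],[0,0,-1,0],[0,0,-0.25,0]], "fingers": 0.5}}

```text
time_s: 73.03
position: [0.5572, -0.03, 0.2022]
tcp_rot: [0.328, 0.945, 0.0, 0.002]
wrist_force: [0.2, 0.7, -0.6]
grip_width: 0.496
grip_force: 0.0
```

```bash
python3 - <<'E'
from h import *
plan([(.495,-.403,.2,141.7)])
E
```

```text
at [ 0.5572 -0.03    0.2022] 141.7 q6 -1.06 t 73.025
(0.495, -0.403, 0.2, 141.7) turn 0.00 | x -6.08 y -11.04 z 0.07
```

Call:
{"method": "apply_moves", "body": {"motion": [[-0.5,-0.9,0,0],[-0.5,-0.92,0,0],[-0.5,-0.92,0,0],[-0.5,-0.92,0,0],[-0.5,-0.92,0,0],[-0.5,-0.92,0,0],[-0.5,-0.92,0,0],[-0.5,-0.92,0,0]]}}

```text
time_s: 74.03
position: [0.5134, -0.2779, 0.1992]
tcp_rot: [0.328, 0.945, 0.0, -0.0]
wrist_force: [0.2, -0.2, -0.8]
grip_width: 0.502
grip_force: 0.0
```

Call:
{"method": "apply_moves", "body": {"motion": [[-0.5,-0.92,0,0],[-0.5,-0.92,0,0],[-0.5,-0.92,0,0],[-0.58,-0.9,0,0],[0,0,0,0],[0,0,0,0]]}}

```text
time_s: 74.78
position: [0.4947, -0.4013, 0.1991]
tcp_rot: [0.328, 0.945, 0.0, -0.0]
wrist_force: [-0.3, 0.6, -0.1]
grip_width: 0.496
grip_force: 0.0
```

```bash
python3 - <<'E'
from h import *
w=T("wrist");a=capture("wrist");np.save("pics/w16.npy",w[1]);cv2.imwrite("pics/w16.png",a[:,:,::-1])
cv2.imwrite("pics/w16b.png",cv2.resize(a[:,:,::-1],(800,500),interpolation=2))
plan([])
E
```

```text
at [ 0.4948 -0.401   0.1993] 141.7 q6 -1.68 t 74.825
```

View pics/w16b.png

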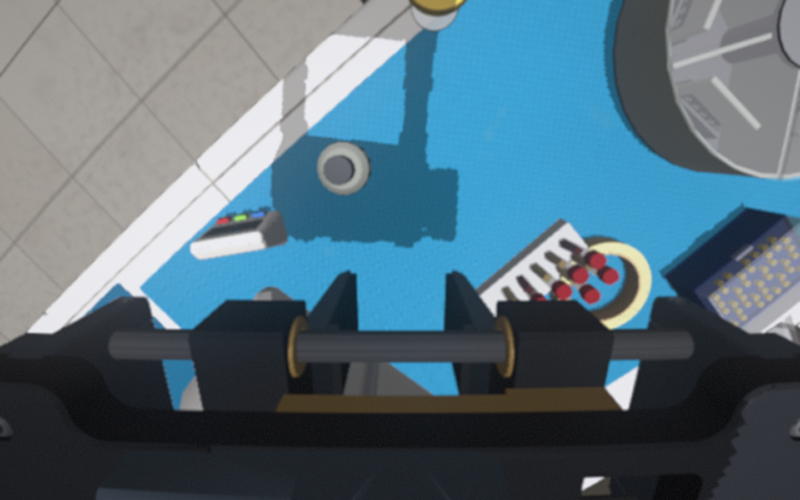

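The canister's knob top is at (338,170) and its body circle is centred at (344,167). The mat and cup look undisturbed.

```bash
python3 - <<'E'
from h import *
w=(camera_model("wrist"),np.load("pics/w16.npy"))
a=cv2.cvtColor(cv2.imread("pics/w16.png"),cv2.COLOR_BGR2GRAY)
c=cv2.HoughCircles(cv2.resize(a,None,fx=4,fy=4,interpolation=2)[420:660,960:1240],cv2.HOUGH_GRADIENT,1,30,param1=80,param2=15,minRadius=35,maxRadius=60);print(c)
k=px2w(w,(338/1.25,170/1.25),.058);b=px2w(w,(343.5/1.25,167.5/1.25),.028);print(k,b)
for q in (c[0][:2] if c is not None else []):print(px2w(w,((q[0]+960)/4,(q[1]+420)/4),.058))
plan([(k[0],k[1],.1,141.7),(k[0],k[1],.038,141.7)])
E
```

```text
[[[126.5 122.5  47.9]]]
[ 0.41477164 -0.40626275  0.058     ] [ 0.41434437 -0.40571512  0.028     ]
[ 0.41530148 -0.40495156  0.058     ]
at [ 0.4948 -0.401   0.1993] 141.7 q6 -1.68 t 74.825
(np.float64(0.4147716360173036), np.float64(-0.40626274986959965), 0.1, 141.7) turn 0.01 | x 1.99 y -1.79 z 3.31
(np.float64(0.4147716360173036), np.float64(-0.40626274986959965), 0.038, 141.7) turn -0.00 | x 0.00 y 0.00 z 2.07
```

Call:
{"method": "apply_moves", "body": {"motion": [[0.5,-0.45,0.6,0],[0.75,-0.67,1,0],[0.75,-0.67,1,0],[0,0,0.7,0],[0,0,0.8,0],[0,0,0.8,0],[0,0,0.47,0],[0,0,0,0]]}}

```text
time_s: 75.82
position: [0.4144, -0.4061, 0.0379]
tcp_rot: [0.328, 0.945, 0.0, -0.001]
wrist_force: [0.4, 0.1, 0.9]
grip_width: 0.501
grip_force: 0.0
```

Call:
{"method": "apply_moves", "body": {"motion": [[0,0,0,0],[0,0,0,0],[0,0,0,0],[0,0,0,0],[0,0,0,0]], "fingers": 0, "newtons": 20}}

```text
time_s: 76.45
position: [0.4148, -0.4073, 0.039]
tcp_rot: [0.328, 0.945, -0.0, 0.0]
wrist_force: [-1.2, 0.1, 7.0]
grip_width: 0.274
grip_force: 20.0
```

```bash
python3 - <<'E'
from h import *
s=sense();print(s["grip_width"]*91,s["grip_force"],s["wrist_force"])
plan([(.4149,-.4057,.17,141.7),(.4881,.0234,.17,141.7),(.4881,.0234,.0445,141.7)])
E
```

```text
24.932945184849856 19.96166410128353 [-1.24637484  0.06592668  7.00299673]
at [ 0.4148 -0.4073  0.039 ] 141.7 q6 -1.78 t 76.45
(0.4149, -0.4057, 0.17, 141.7) turn 0.00 | x 0.03 y 0.04 z -4.37
(0.4881, 0.0234, 0.17, 141.7) turn -0.00 | x 6.95 y 12.74 z -0.00
(0.4881, 0.0234, 0.0445, 141.7) turn -0.00 | x 0.00 y 0.00 z 4.18
```

Call:
{"method": "apply_moves", "body": {"motion": [[0,0,-0.4,0],[0,0,-0.9,0],[0,0,-1,0],[0,0,-1,0],[0,0,-1,0],[0,0,-0.07,0],[0.25,0.46,0,0],[0.5,0.92,0,0]]}}

```text
time_s: 77.45
position: [0.422, -0.3592, 0.1685]
tcp_rot: [0.328, 0.945, 0.0, -0.001]
wrist_force: [0.5, 0.1, -0.5]
grip_width: 0.278
grip_force: 19.9
```

Call:
{"method": "apply_moves", "body": {"motion": [[0.5,0.92,0,0],[0.5,0.92,0,0],[0.5,0.92,0,0],[0.5,0.92,0,0],[0.5,0.92,0,0],[0.5,0.92,0,0],[0.5,0.92,0,0],[0.5,0.92,0,0]]}}

```text
time_s: 78.45
position: [0.4641, -0.1106, 0.1686]
tcp_rot: [0.328, 0.945, 0.0, -0.001]
wrist_force: [0.8, 0.3, -1.0]
grip_width: 0.278
grip_force: 19.9
```

Call:
{"method": "apply_moves", "body": {"motion": [[0.5,0.92,0,0],[0.5,0.92,0,0],[0.5,0.92,0,0],[0.5,0.92,0,0],[0.3,0.4,0,0],[0,0,0,0],[0,0,0,0]]}}

```text
time_s: 79.32
position: [0.4864, 0.0256, 0.1693]
tcp_rot: [0.328, 0.945, -0.0, -0.0]
wrist_force: [-0.3, -0.5, -1.5]
grip_width: 0.278
grip_force: 19.9
```

```bash
python3 - <<'E'
from h import *
s=sense();print(s["grip_width"],s["wrist_force"])
plan([(.4881,.0234,.0455,141.7)])
w=T("wrist");a=capture("wrist");cv2.imwrite("pics/w17.png",a[:,:,::-1])
E
```

```text
0.2776201107282058 [-0.27809644 -0.52053437 -1.47805365]
at [0.4864 0.0256 0.1693] 141.7 q6 -0.97 t 79.325
(0.4881, 0.0234, 0.0455, 141.7) turn 0.00 | x -0.09 y -0.02 z 4.13
```

Call:
{"method": "apply_moves", "body": {"motion": [[-0.09,0.01,0,0],[0,0,1,0],[0,0,1,0],[0,0,0.9,0],[0,0,0.6,0],[0,0,0.5,0],[0,0,0.1,0],[0,0,0,0]]}}

```text
time_s: 80.38
position: [0.4893, 0.0244, 0.0467]
tcp_rot: [0.328, 0.945, 0.0, 0.0]
wrist_force: [-1.4, 0.5, -0.3]
grip_width: 0.277
grip_force: 19.9
```

Call:
{"method": "apply_moves", "body": {"motion": [[0,0,0.04,0],[0,0,0,0],[0,0,0,0]]}}

```text
time_s: 80.75
position: [0.4893, 0.0247, 0.0456]
tcp_rot: [0.328, 0.945, 0.0, 0.0]
wrist_force: [-0.1, 1.0, -1.2]
grip_width: 0.272
grip_force: 19.9
```

```bash
python3 -c "
from h import *
print(sense()['wrist_force']);plan([])"
```

```text
[-0.1342667   1.04082681 -1.15440873]
at [0.4893 0.0247 0.0456] 141.7 q6 -0.97 t 80.75
```

Call:
{"method": "apply_moves", "body": {"motion": [[0,0,0.03,0],[0,0,0,0]]}}

```text
time_s: 81.0
position: [0.4891, 0.0245, 0.0448]
tcp_rot: [0.328, 0.945, -0.0, 0.0]
wrist_force: [-2.7, -2.2, 10.3]
grip_width: 0.275
grip_force: 20.0
```

Call:
{"method": "apply_moves", "body": {"motion": [[0,0,0.02,0],[0,0,0,0]]}}

```text
time_s: 81.25
position: [0.4889, 0.0242, 0.0445]
tcp_rot: [0.328, 0.945, -0.0, 0.0]
wrist_force: [-5.4, -6.5, 18.6]
grip_width: 0.276
grip_force: 20.0
```

Call:
{"method": "apply_moves", "body": {"motion": [[0,0,0,0],[0,0,0,0],[0,0,0,0],[0,0,0,0]], "fingers": 0.42}}

```text
time_s: 81.75
position: [0.4891, 0.0247, 0.0438]
tcp_rot: [0.328, 0.945, 0.0, -0.0]
wrist_force: [-0.1, 0.3, 1.3]
grip_width: 0.418
grip_force: 0.0
```

Call:
{"method": "apply_moves", "body": {"motion": [[0,0,-0.5,0],[0,0,-1,0],[0,0,-1,0],[0,0,-1,0],[0,0,-1,0],[0,0,-0.6,0],[0,0,0,0],[0,0,0,0]]}}

```text
time_s: 82.75
position: [0.4887, 0.0247, 0.1961]
tcp_rot: [0.328, 0.945, -0.0, -0.0]
wrist_force: [0.2, -0.0, 0.1]
grip_width: 0.423
grip_force: 0.0
```

```bash
python3 - <<'E'
from h import *
w=T("wrist");a=capture("wrist");np.save("pics/w18.npy",w[1]);cv2.imwrite("pics/w18.png",a[:,:,::-1])
g=np.array([.4883,.0238,.064]);u=w2px(w,g);print(u)
b=cv2.cvtColor(a,cv2.COLOR_RGB2GRAY);x,y=u.astype(int)
c=cv2.HoughCircles(cv2.resize(b[max(y-45,0):y+45,x-45:x+45],None,fx=4,fy=4,interpolation=2),cv2.HOUGH_GRADIENT,1,30,param1=80,param2=15,minRadius=40,maxRadius=75)
if c is not None:
  for q in c[0][:4]:print(q,px2w(w,(x-45+q[0]/4,max(y-45,0)+q[1]/4),.064))
plan([(.5556,-.0299,.195,141.7),(.5556,-.0299,.087,141.7)])
E
```

```text
[318.67065968 191.20812115]
[189.5 168.5  44.9] [0.48670458 0.02747768 0.064     ]
[240.5  98.5  45.7] [0.4799042  0.05058239 0.064     ]
[209.5 134.5  59.6] [0.48256022 0.03776405 0.064     ]
[188.5 227.5  56.4] [0.49994382 0.01666845 0.064     ]
at [0.4886 0.0247 0.1959] 141.7 q6 -0.97 t 82.8
(0.5556, -0.0299, 0.195, 141.7) turn 0.00 | x -2.88 y -0.04 z 0.03
(0.5556, -0.0299, 0.087, 141.7) turn -0.00 | x 0.00 y 0.00 z 3.60
```

Call:
{"method": "apply_moves", "body": {"motion": [[-0.9,0,0,0],[-0.98,-0.02,0,0],[-1,-0.02,0.5,0],[0,0,1,0],[0,0,1,0],[0,0,0.8,0],[0,0,0.33,0],[0,0,0,0]], "fingers": 0.35}}

```text
time_s: 83.8
position: [0.5558, -0.0298, 0.0873]
tcp_rot: [0.328, 0.945, -0.0, -0.001]
wrist_force: [-0.1, 0.2, 0.1]
grip_width: 0.353
grip_force: 0.0
```

Call:
{"method": "apply_moves", "body": {"motion": [[0,0,0,0],[0,0,0,0],[0,0,0,0],[0,0,0,0],[0,0,0,0]], "fingers": 0}}

```text
time_s: 84.42
position: [0.5562, -0.0304, 0.0887]
tcp_rot: [0.328, 0.945, -0.0, 0.0]
wrist_force: [-3.6, -4.9, 5.3]
grip_width: 0.149
grip_force: 20.0
```

Call:
{"method": "apply_moves", "body": {"motion": [[0,0,0,0.4],[0,0,0,1],[0,0,0,1],[0,0,0,1],[0,0,0,1],[0,0,0,1],[0,0,0,1],[0,0,0,1]]}}

```text
time_s: 85.42
position: [0.5558, -0.0306, 0.0887]
tcp_rot: [0.612, 0.791, -0.001, 0.0]
wrist_force: [-6.1, -8.9, 7.9]
grip_width: 0.145
grip_force: 20.0
```

Call:
{"method": "apply_moves", "body": {"motion": [[0,0,0,1],[0,0,0,1],[0,0,0,1],[0,0,0,1],[0,0,0,1],[0,0,0,1],[0,0,0,1],[0,0,0,0]]}}

```text
time_s: 86.42
position: [0.5553, -0.0306, 0.0887]
tcp_rot: [0.821, 0.571, -0.001, 0.0]
wrist_force: [-8.6, -8.5, 9.9]
grip_width: 0.153
grip_force: 20.0
```

```bash
python3 -c "
from h import *
plan([])"
```

```text
at [ 0.5553 -0.0306  0.0887] 69.6 q6 0.19 t 86.425
```

Call:
{"method": "apply_moves", "body": {"motion": [[0,0,0,0],[0,0,0,0],[0,0,-0.5,0],[0,0,-1,0],[0,0,-1,0],[0,0,-1,0],[0,0,-1,0],[0,0,-1,0]], "fingers": 0.4}}

```text
time_s: 87.42
position: [0.5561, -0.0297, 0.2551]
tcp_rot: [0.821, 0.572, 0.0, 0.0]
wrist_force: [1.4, -0.1, -0.3]
grip_width: 0.399
grip_force: 0.0
```

Call:
{"method": "apply_moves", "body": {"motion": [[-0.5,0.6,0,0],[-0.5,0.8,0,0],[-0.5,0.8,0,0],[-0.5,0.8,0,0],[-0.5,0.8,0,0],[-0.2,0.2,0,0],[0,0,0,0],[0,0,0,0]]}}

```text
time_s: 88.42
position: [0.6402, -0.1468, 0.253]
tcp_rot: [0.82, 0.572, -0.0, -0.0]
wrist_force: [-0.3, -0.5, -0.2]
grip_width: 0.402
grip_force: 0.0
```

```bash
python3 - <<'E'
from h import *
w=T("wrist");a=capture("wrist");np.save("pics/w19.npy",w[1]);cv2.imwrite("pics/w19.png",a[:,:,::-1])
cv2.imwrite("pics/w19b.png",cv2.resize(a[:,:,::-1],(800,500),interpolation=2))
t=capture("top");cv2.imwrite("pics/t19.png",t[:,:,::-1])
plan([]);print(w2px(w,(.5556,-.0299,.107))*1.25)
E
```

```text
at [ 0.6403 -0.1467  0.2531] 69.7 q6 0.04 t 88.525
[263.51392042 147.26271928]
```

View pics/w19b.png

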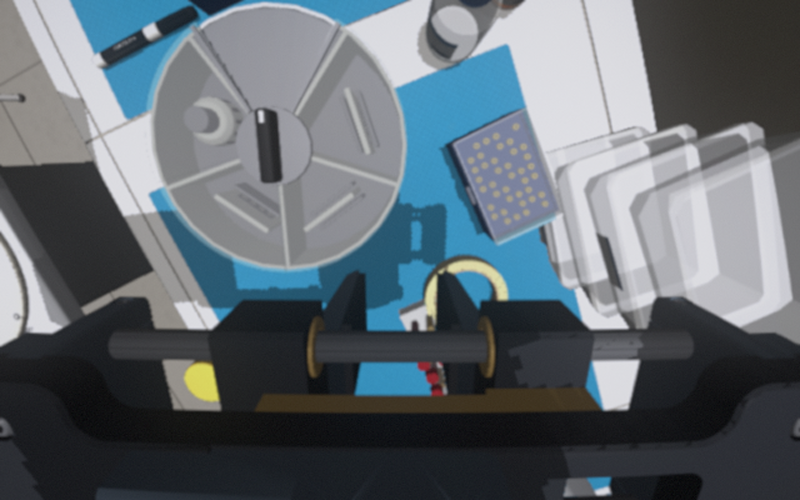

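The picture shows plates standing in bays a (238,213), b (330,210) and c (357,120). The canister is upright at (207,120), and the opening lies over the blank bay between dividers (195,40) and (340,28). Handing in.

```bash
python3 -c "
from bench import close_job
print(close_job())"
```

```text
the job is handed in; nothing more can be done
None
```

The job is handed in at about 89 s: the used plate lies in the card tray, the three fresh plates stand in bays a, b and c, the canister stands upright in the bay without ribs, the lid opening lies over the blank bay, and I never touched the cup or the marker.

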